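# Work a loaded condiment tray past the rail post into its bay

## Task

The loaded condiment tray belongs inside the low steel guard rail behind it. Push it there gently with the fingers, never lifting it: angle its right end in behind the rail's front post first, then push the left end in after it, until the whole tray lies inside the rail, along the back. Keep off the dishes and the shaker and leave them standing in the tray, and do not shift anything else on the table.

Things in the scene. Friction and masses are not known exactly. Their poses are not given: they have to be found in the camera images.
- tray: Light wooden tray, 276 mm long (y axis; +y is the end that starts on the robot's left), 80 wide (x axis; +x is the long side away from the robot), 28 high; flat upright outer walls 5 mm thick on all sides, to push anywhere up to 28 mm. Origin: centre of its underside. Loose, flat on the table, loaded; 0.6 to 0.8 kg with its load, slides under some 3 to 9 N.
- tray_right_end (a point): Middle of the tray's right-hand short end wall (tray y = -138 mm), 14 mm above the table.
- tray_left_end (a point): Middle of the tray's left-hand short end wall (tray y = +138 mm), 14 mm above the table.
- rail: Steel guard rail, 50 mm high, stuck fast to the table: round bars 6 mm thick at heights 16 and 36 mm between posts 14 mm thick. Origin: on the table, centre of the bay it fences; x points into the bay away from its open front, y along it to the left. Back and right side are railed fully, the left side over its rear half only; the front has a short return at the right.
- rail_bay (a point): Centre of the clear bay, on the table, same axes as the rail. Clear between the bars: 310 mm long (y -155 to +155), 100 mm deep (x -50 to +50). The tray is 34 mm shorter and 20 mm narrower.
- rail_post (a point): Top of the front post, 14 mm thick, 50 mm high: the free end of the front return (bar centre line at x = -57 mm), at x = -57, y = -107 mm in the rail's frame. Left of it the front is open. The tray's right end belongs behind this post and can only get there angled.
- rail_left_post (a point): Top of the post, 14 mm thick, 50 mm high, that ends the left side rail: at x = 0, y = +162 mm in the rail's frame. In front of it the left side is open.
- dish_right: White glazed ramekin, 66 mm across, 34 mm high, in the tray's right end pocket (the pocket floor is 6 mm above the table, the rim thus 40 mm). Origin at the centre of its underside.
- shaker: Glass salt shaker with a metal top, 44 mm across, 90 mm high, standing in a 47 mm square pocket, 20 mm deep, at the middle of the tray; its top is 96 mm above the table, so keep the gripper's body clear of it. Origin at the centre of its underside.
- dish_left: White glazed ramekin like the other, in the tray's left end pocket. Origin at the centre of its underside.
- jar_a: Square spice jar, 46 x 46 x 96 mm, behind the rail, the one furthest right; loose, a bystander. Origin at the centre of its underside.
- jar_b: Square spice jar, 46 x 46 x 96 mm, behind the rail, the middle one; loose, a bystander. Origin at the centre of its underside.
- jar_c: Square spice jar, 46 x 46 x 96 mm, behind the rail, the one furthest left; loose, a bystander. Origin at the centre of its underside.
- mug: White mug, 92 mm across, 127 mm over the handle, 95 mm high, on the right side of the table; loose, a bystander. Origin at the centre of its underside.
- timer: White wind-up kitchen timer, 58 mm across, 42 mm high, on the right side of the table; loose, a bystander. Origin at the centre of its underside.
Things that resemble listed ones, but are neither listed nor needed, are in the scene too. Leave any red look-alike of the shaker alone.

How it is judged:
By the outcome, as a careful person would: the job done as asked, in the order asked, and still so for the second after the job is handed in, with the robot touching nothing.
It also fails if it takes over 58 s, if anything falls off the work surface, if the arm or the gripper's body presses on something with over 40 N, if the wrist force passes 120 N, or if a joint passes its speed limit or range.

## Robot

A 7-joint arm with a two-finger parallel gripper is mounted at the origin on a cart in front of the work surface, level with it; the furniture and walls round the work are solid. World frame = base frame: x ahead of the robot, y to its left, z up, the work surface at z = 0. Lengths are in m, angles in rad, forces in N, time in s.
With the tool pointing down it reaches from about 0.35 to 0.9 m from the base axis. Payload 8.1 kg.
Tool frame: the origin (TCP) lies at the very end of the fingers, on their centre line; the grasp point (between the pads) lies 19 mm behind it (arm.grip_depth is the distance from the TCP to the grasp point, in m); x points along the fingers, z is the direction in which the jaws open and shut, and the axes are right-handed (so a half turn about x gives the same grasp; the last joint's range is limited). The gripper opens to 92 mm and grips with 3 to 60 N. Pads are 19 mm wide; open, the fingers measure 130 mm over their backs; the gripper's body (75 mm by 190 mm) begins 47 mm behind the grasp point.
Start: joints at [-1.349, 0.434, 0.025, 1.573, -0.012, 1.134, -0.075], TCP at [0.199, 0.592, 0.227] pointing down, gripper open.
Joint ranges: [-2.62, 2.62], [-0.44, 2.09], [-1.27, 1.32], [0.08, 2.57], [-1.32, 4.46], [0.12, 2], [-2.74, 2.74]. Speed limits (rad/s): [2.22, 2.22, 3.01, 3.01, 3.14, 3.14, 3.14].

## Interface

Orientations are given as a rotation vector (axis times angle).
In Python, from cell import status, cams, arm gives the robot as it stands. The module is installed in compiled form; this text tells all that it offers.
- The arm moves only by the tool step_arm, never from a script. Its argument "rows" is a list of rows, each a list of 7 numbers: the gripper command: -1 is fully open, 1 is shut, values between are in proportion, then the shift along the tool's x, y, z as a fraction of full scale, then the turn, a rotation vector about the tool's x, y, z as a fraction of full scale. In form: [[grip, x, y, z, rx, ry, rz], ...]. A call has 1 to 12 rows; each row is the pose to reach, as a shift and turn from the pose commanded when the call began, along the tool's axes at that moment; what a row does not reach only later rows make up. Full scale, the value 1, is 80 cm for a shift and 60 degrees for a turn. A row lasts 1/12 s, in which the tool goes at most 41.7 mm and 7.16 degrees, less where a joint would pass 70% of its speed; a pose out of reach is approached as far as the arm can. A call with a number of a shift or a turn outside -1 to 1 is refused whole. A call with a gripper value outside its range is refused whole. The fingers move at their own pace and stop on an object; "newtons" is the grip in N (left out, the last holds). Time passes only in rows, so rows that repeat a pose let the fingers close. It gives the time, the measured TCP pose, the force and the opening at its end, in the units of the state.
- status.observe(): the state, without advancing time (a new reading comes with each control period).
- cams.get_image(name): name is "scene" or "top"; returns a dict with "pixels" (480x640x3 uint8, red, green, blue), "range_z" (480x640 float32, m along the optical axis (not along the pixel's ray), 0 where there is no reading), "camera_matrix" (3x3 intrinsics, pixels), "eye" and "attitude" of the camera in the world. Camera axes: x right, y down, z forward; pixel columns grow to the right and rows downward; lengths in m; the calibration is good to about 2 mm. A picture is of the moment at which its call begins.
- arm.sign_off(): hands the job in, once; it reports no verdict.
The state is a dict: "clock": time; "joints": joint angles; "dq": joint speeds; "joint_efforts": joint torques, N m; "position": TCP position; "ee_rot": TCP orientation; "force": force on the tool from outside, world axes, zero at the start; "ft_torque": the same for the moment, N m; "width": opening from 0.0 (shut) to 1.0 (fully open).
Only numpy, scipy, OpenCV 4.12 (cv2) and the standard library are available. Lean on these libraries where they do the work, as an engineer would, in place of code of your own. Each camera call takes 0.05 s, during which the arm holds its last target.

## Working session

There is one attempt and no reset: what is moved stays moved. The work goes in short steps, Python scripts to look and compute and a tool call to move; the robot and the scene stay as the last step left them, time stands still between calls to the robot, and variables do not carry over. Pictures are saved under pics/ and viewed, and the job is handed in when it is done.

Besides the shell and the picture viewer there is one more tool, called after "Request:" as a command line: name --pt "numbers of a row" for each row, then --argument value for the rest. step_arm: Moves the arm, as the interface text tells. Its arguments: {"type":"object","properties":{"rows":{"type":"array","items":{"type":"array","items":{"type":"number"}}},"newtons":{"type":"number"}},"required":["rows"]}

```bash
mkdir -p pics; cat > h.py <<'E'
import numpy as np, cv2
from cell import status, cams, arm
from scipy.spatial.transform import Rotation as R
def att(a):
    a=np.array(a,float)
    if a.shape==(3,3): return a
    if a.size==3: return R.from_rotvec(a).as_matrix()
    return R.from_quat(a).as_matrix()
def grab(n,save=None):
    d=cams.get_image(n)
    if save: cv2.imwrite('pics/'+save,d['pixels'][:,:,::-1])
    return d
def cloud(d):
    K=np.array(d['camera_matrix']);z=d['range_z'];v,u=np.mgrid[:480,:640]
    P=np.stack([(u-K[0,2])/K[0,0]*z,(v-K[1,2])/K[1,1]*z,z],-1)
    W=P@att(d['attitude']).T+np.array(d['eye']); W[z==0]=np.nan
    return W
def proj(d,p):
    K=np.array(d['camera_matrix']);c=(np.atleast_2d(p)-np.array(d['eye']))@att(d['attitude'])
    q=c@K.T; return q[:,:2]/q[:,2:]
E
python3 - <<'E'
from h import *
print(status.observe())
for n in('scene','top'):
    d=grab(n,n+'0.png'); print(n,d['eye'],d['attitude'],d['camera_matrix'])
    np.savez(n+'0.npz',**d)
E
```

```text
{'clock': 0.0, 'joints': array([-1.34862219,  0.4351981 ,  0.02496871,  1.57413692, -0.01160434,
        1.13401569, -0.07509757]), 'dq': array([ 1.22823276e-03, -5.37383257e-04, -9.28696615e-04, -1.00051862e-03,
       -4.34932207e-04,  8.61555782e-04,  5.25285592e-05]), 'joint_efforts': array([ 1.85463236e-04, -6.67855167e+01,  9.84759182e-01, -3.14450705e+01,
       -6.05320581e-02,  4.27888229e-02,  2.03947584e-04]), 'position': array([0.19931472, 0.59179679, 0.22594499]), 'ee_rot': array([-0.9677031 ,  1.34679954,  0.96596144]), 'force': array([-0.50654543,  0.75946381, -1.11345688]), 'ft_torque': array([-0.00023069,  0.02137081,  0.03866059]), 'width': 0.9981766033875847}
scene [0.87323482 0.35986643 0.95568161] [-0.94995482 -2.72163805  0.70777478] [[592.18874671   0.         324.64262526]
 [  0.         592.18874671 239.75729502]
 [  0.           0.           1.        ]]
top [ 0.35784255 -0.02912024  1.07191976] [-1.99804414  2.23539556 -0.22797938] [[580.65531676   0.         315.87221349]
 [  0.         580.65531676 246.66833973]
 [  0.           0.           1.        ]]
```

View pics/scene0.png

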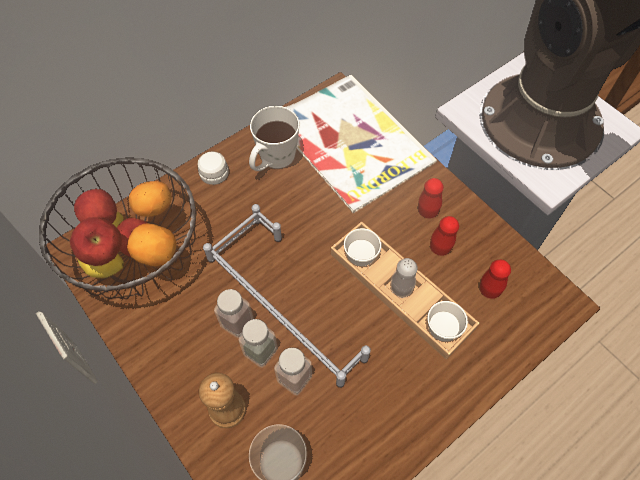

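View pics/top0.png

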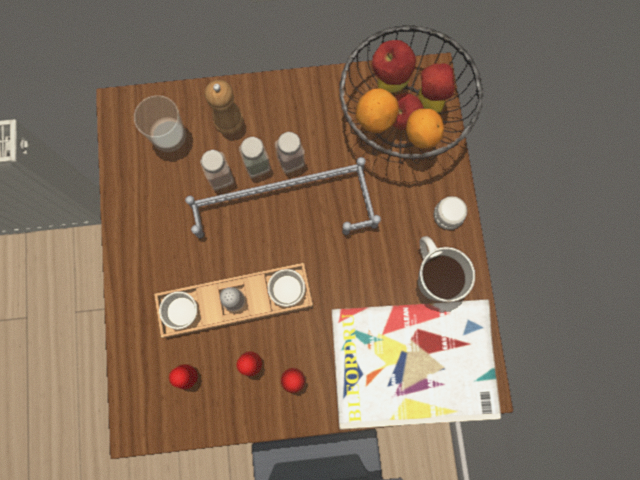

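The scene view shows the tray at about (405,290) and the rail running from (208,253) to (341,378), with its front post at (277,233). The top view shows the tray at about (233,300), the front post at (347,228), the left post at (197,231), and three red look-alikes in front. Next I'll measure these.

```bash
python3 - <<'E'
from h import *
d=dict(np.load('top0.npz')); W=cloud(d)
def px(d,u,v,z):
    K=d['camera_matrix'];r=att(d['attitude'])@np.array([(u-K[0,2])/K[0,0],(v-K[1,2])/K[1,1],1]);e=d['eye'];return e+r*(z-e[2])/r[2]
for n,u,v in [('fp',347,228),('lp',197,231),('bl',190,201),('br',361,163),('fr',376,221)]: print(n,px(d,u,v,.05).round(4),W[v-2:v+3,u-2:u+3,2].round(3).ravel()[::4])
def big(u0,v0,u1,v1,s,f):
    cv2.imwrite('pics/'+f,cv2.resize(d['pixels'][v0:v1,u0:u1,::-1],None,fx=s,fy=s,interpolation=cv2.INTER_CUBIC))
big(140,250,330,350,4,'tz.png'); big(180,130,390,260,3.5,'rz.png')
# tray rim by height
m=(W[...,2]>.018)&(W[...,2]<.045)
P=W[m]; uv=np.argwhere(m)
sel=(uv[:,1]>140)&(uv[:,1]<330)&(uv[:,0]>250)&(uv[:,0]<350)
Q=P[sel][:,:2].astype(np.float32); r=cv2.minAreaRect(Q*1000); print(r,cv2.boxPoints(r))
d2=dict(np.load('scene0.npz'));W2=cloud(d2)
m=(W2[...,2]>.018)&(W2[...,2]<.034); uv=np.argwhere(m)
sel=(uv[:,1]>320)&(uv[:,1]<490)&(uv[:,0]>220)&(uv[:,0]<360)
P=W2[m][sel];r=cv2.minAreaRect((P[:,:2]*1000).astype(np.float32));print(r)
print('tablez',np.nanmedian(W[380:440,120:160,2]),np.nanmedian(W2[150:200,440:470,2]))
for n,u,v in [('fp',277,233),('lp',366,351),('bl',341,378),('br',208,251),('fr',256,210)]: print(n,px(d2,u,v,.05).round(4))
E
```

```text
fp [ 0.5947 -0.1129  0.05  ] [0.053 0.053 0.051 0.048 0.046 0.037 0.019]
lp [0.6194 0.1571 0.05  ] [0.051 0.04  0.049 0.049 0.049 0.042 0.034]
bl [0.677  0.1658 0.05  ] [0.052 0.05  0.052 0.049 0.048 0.05  0.039]
br [ 0.7145 -0.1538  0.05  ] [0.049 0.051 0.048 0.052 0.047 0.04  0.031]
fr [ 0.6017 -0.1667  0.05  ] [ 0.052  0.053  0.049  0.048  0.044  0.039 -0.003]
((492.3194885253906, 106.52238464355469), (80.58116912841797, 276.18829345703125), 5.470708847045898) [[439.04697  240.14635 ]
 [465.3779   -34.783928]
 [545.59204  -27.101578]
 [519.2611   247.8287  ]]
((493.0421447753906, 124.07012176513672), (261.6645202636719, 278.6217346191406), 46.50834655761719)
tablez 0.00012110403445531048 -0.09172188198986186
fp [ 0.6091 -0.0963  0.05  ]
lp [0.6265 0.1655 0.05  ]
bl [0.6851 0.1744 0.05  ]
br [ 0.7241 -0.1415  0.05  ]
fr [ 0.6104 -0.1584  0.05  ]
```

View pics/tz.png

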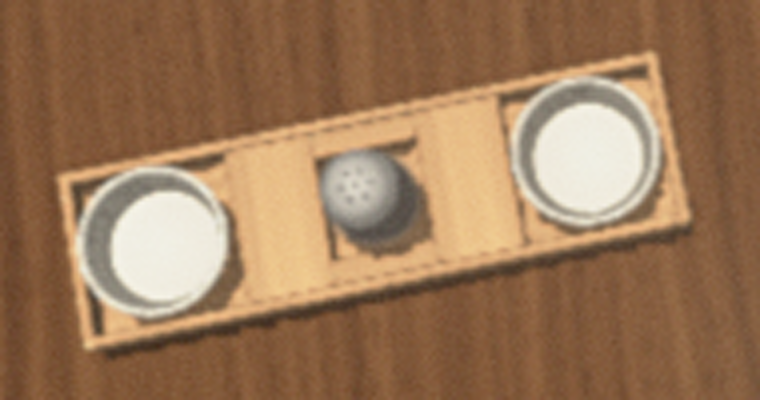

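View pics/rz.png

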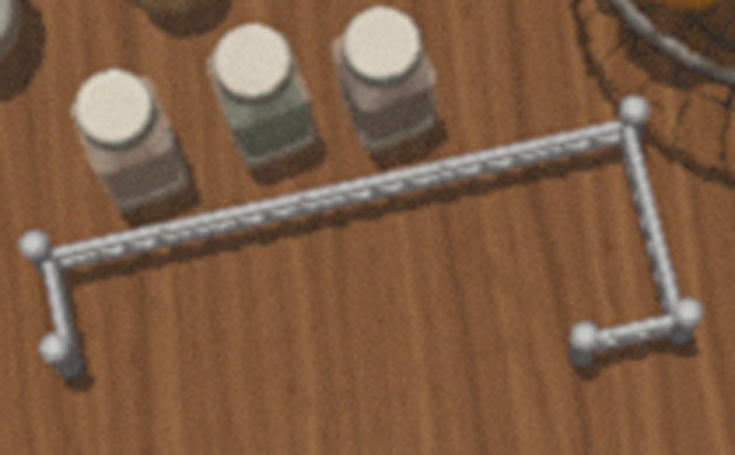

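```bash
python3 - <<'E'
from h import *
t=dict(np.load('top0.npz')); d=dict(np.load('scene0.npz')); W2=cloud(d); W=cloud(t)
# kabsch rail pose
M=np.array([[-57,-107],[0,162],[57,162],[57,-162],[-57,-162]])/1e3
Q=np.array([[.5947,-.1129],[.6194,.1571],[.677,.1658],[.7145,-.1538],[.6017,-.1667]])
c=Q.mean(0);m=M.mean(0);H=(M-m).T@(Q-c);th=np.arctan2(H[0,1]-H[1,0],H[0,0]+H[1,1])
Rr=np.array([[np.cos(th),-np.sin(th)],[np.sin(th),np.cos(th)]]);o=c-Rr@m
print('rail',o,np.degrees(th),(Q-(M@Rr.T+o))*1e3)
for n,D in(('s',d),('t',t)):
  img=D['pixels'][:,:,::-1].copy()
  for p in M@Rr.T+o:
    for u in proj(D,np.r_[p,.05]): cv2.circle(img,tuple(int(round(x)) for x in u),3,(0,255,0),1)
  # tray rect from top
  a=np.radians(5.4707);ct=np.array([.4923,.1065])
  for s in[(-1,-1),(1,-1),(1,1),(-1,1)]:
    p=ct+np.array([[np.cos(a),-np.sin(a)],[np.sin(a),np.cos(a)]])@(np.array(s)*[.04,.138])
    for u in proj(D,np.r_[p,.028]): cv2.circle(img,tuple(int(round(x)) for x in u),3,(0,0,255),1)
  x0,y0,x1,y1=(190,170,500,400) if n=='s' else (140,130,400,350)
  cv2.imwrite(f'pics/o{n}.png',cv2.resize(img[y0:y1,x0:x1],None,fx=2.5,fy=2.5))
print('table s',[np.round(W2[v,u],4) for u,v in[(310,250),(330,430),(470,370)]])
print('table t',[np.round(W[v,u],4) for u,v in[(260,240),(150,240),(300,420)]])
E
```

```text
rail [ 0.63894088 -0.00084879] 6.760306603768418 [[-0.23279644  0.91466256]
 [-0.47087958 -2.92487441]
 [ 0.52542445 -0.93468828]
 [-0.11457019  1.21263619]
 [ 0.29282175  1.73226394]]
table s [array([ 5.685e-01, -5.490e-02,  2.000e-04]), array([0.7409, 0.2175, 0.0012]), array([ 0.4982,  0.286 , -0.0035])]
table t [array([ 0.6017,  0.0493, -0.0008]), array([ 0.6251,  0.2561, -0.0015]), array([2.678e-01, 8.900e-03, 2.000e-04])]
```

View pics/os.png

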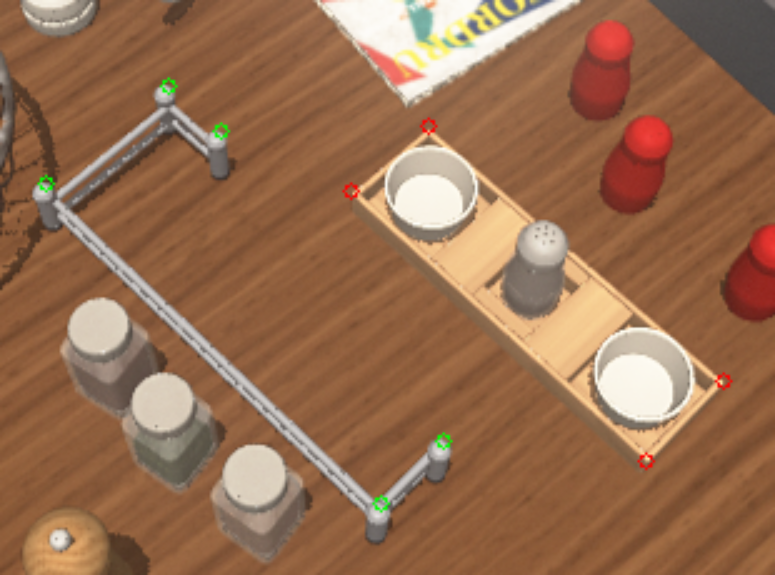

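View pics/ot.png

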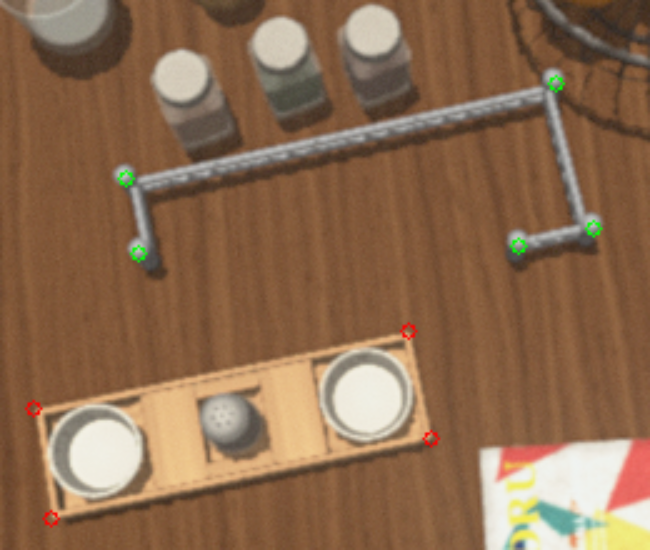

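The tray and rail poses from the two cameras agree to a few mm. Next I need the red look-alikes' clearance and the tool axes.

```bash
cat >> h.py <<'E'
RO=np.array([.6389,-.0008]);RT=np.radians(6.76)
def rot(t): return np.array([[np.cos(t),-np.sin(t)],[np.sin(t),np.cos(t)]])
def w2r(p): return (np.asarray(p)[...,:2]-RO)@rot(RT)
def r2w(p): return np.asarray(p)@rot(RT).T+RO
E
python3 - <<'E'
from h import *
t=dict(np.load('top0.npz')); d=dict(np.load('scene0.npz'))
for n,D in(('t',t),('s',d)):
  W=cloud(D);h=cv2.cvtColor(D['pixels'],cv2.COLOR_RGB2HSV)
  m=(((h[...,0]<8)|(h[...,0]>172))&(h[...,1]>170)&(h[...,2]>70)&(W[...,2]>.02)&(W[...,2]<.12)&(W[...,0]<.48)&(W[...,1]>-.05)).astype(np.uint8)
  k,l,s,c=cv2.connectedComponentsWithStats(m)
  for i in range(1,k):
    if s[i,4]>60:
      P=W[l==i]; print(n,'red',c[i].round(),P.min(0).round(3),P.max(0).round(3))
print(R.from_rotvec(status.observe()['ee_rot']).as_matrix().round(3))
W=cloud(t)
for n,u,v in(('tray sh',232,297),('jar',289,140),('jar',252,146),('jar',213,158)): print(n,W[v,u].round(3),w2r(W[v,u]).round(3))
E
```

```text
t red [249. 364.] [0.355 0.065 0.026] [0.395 0.103 0.093]
t red [183. 376.] [0.346 0.181 0.02 ] [0.386 0.216 0.093]
t red [292. 380.] [ 0.318 -0.005  0.032] [0.359 0.033 0.093]
s red [434. 186.] [0.327 0.002 0.075] [0.356 0.03  0.094]
s red [433. 205.] [0.33  0.016 0.021] [0.361 0.037 0.064]
s red [445. 234.] [0.36  0.071 0.02 ] [0.399 0.11  0.093]
s red [496. 277.] [0.354 0.185 0.02 ] [0.389 0.225 0.092]
[[-0.    -0.948  0.319]
 [-0.001  0.319  0.948]
 [-1.    -0.    -0.001]]
tray sh [0.487 0.098 0.095] [-0.139  0.116]
jar [ 0.756 -0.026  0.096] [ 0.113 -0.039]
jar [0.751 0.04  0.097] [0.117 0.028]
jar [0.738 0.112 0.093] [0.112 0.1  ]
```

```bash
cat >> h.py <<'E'
# tool pose: yaw of jaw axis (tool z) in world, tilt (rad) = fingers' tips lean toward direction 'tool -y'
def toolR(yaw,tilt=0,flip=1):
    z=np.array([np.cos(yaw),np.sin(yaw),0]); x=np.array([0,0,-1.]); y=np.cross(z,x)
    M=np.stack([x,y,z],1)
    return M@R.from_rotvec([0,0,tilt]).as_matrix()   # +tilt: x tips toward tool y
def delta(p,M,s=None):
    s=s or status.observe(); Rc=R.from_rotvec(s['ee_rot']).as_matrix()
    sh=Rc.T@(np.array(p)-s['position'])/.8; tr=R.from_matrix(Rc.T@M).as_rotvec()/np.radians(60)
    return sh.round(4),tr.round(4)
E
python3 - <<'E'
from h import *
print(delta([.5004,.0219,.227],toolR(np.radians(5.47))))
E
```

```text
(array([-3.000e-04, -5.840e-01, -5.551e-01]), array([ 1.0986e+00, -1.1000e-03,  9.0000e-04]))
```

Request:
step_arm --pt "-1 0 -0.584 -0.555 1 0 0" --pt "-1 0 -0.584 -0.555 1 0 0" --pt "-1 0 -0.584 -0.555 1 0 0" --pt "-1 0 -0.584 -0.555 1 0 0" --pt "-1 0 -0.584 -0.555 1 0 0" --pt "-1 0 -0.584 -0.555 1 0 0" --pt "-1 0 -0.584 -0.555 1 0 0" --pt "-1 0 -0.584 -0.555 1 0 0" --pt "-1 0 -0.584 -0.555 1 0 0" --pt "-1 0 -0.584 -0.555 1 0 0" --pt "-1 0 -0.584 -0.555 1 0 0" --pt "-1 0 -0.584 -0.555 1 0 0"

```text
clock: 1.1
position: [0.4333, 0.1483, 0.2268]
ee_rot: [-0.156, 1.565, 0.157]
force: [1.4, 1.1, -0.8]
width: 0.997
```

```bash
python3 - <<'E'
from h import *
print(delta([.5004,.0219,.227],toolR(np.radians(5.47))))
E
```

```text
(array([-0.0003, -0.1714,  0.051 ]), array([ 0.0989,  0.    , -0.0003]))
```

Request:
step_arm --pt "-1 0 -0.04 0.012 0.099 0 0" --pt "-1 0 -0.09 0.025 0.099 0 0" --pt "-1 0 -0.13 0.04 0.099 0 0" --pt "-1 0 -0.1714 0.051 0.099 0 0" --pt "-1 0.04 -0.1714 0.051 0.099 0 0" --pt "-1 0.08 -0.1714 0.051 0.099 0 0" --pt "-1 0.12 -0.1714 0.051 0.099 0 0" --pt "-1 0.15 -0.1714 0.051 0.099 0 0" --pt "-1 0.15 -0.1714 0.051 0.099 0 0" --pt "-1 0.15 -0.1714 0.051 0.099 0 0"

```text
clock: 1.93
position: [0.4992, 0.0235, 0.1062]
ee_rot: [-0.075, 1.572, 0.074]
force: [0.3, -0.1, 0.8]
width: 1.002
```

```bash
python3 - <<'E'
from h import *
grab('scene','s1.png');grab('top','t1.png')
print(delta([.5004,.0219,.012],toolR(np.radians(5.47))))
E
```

```text
(array([ 0.1201, -0.0024, -0.0012]), array([-0.0005,  0.0016, -0.0001]))
```

View pics/s1.png

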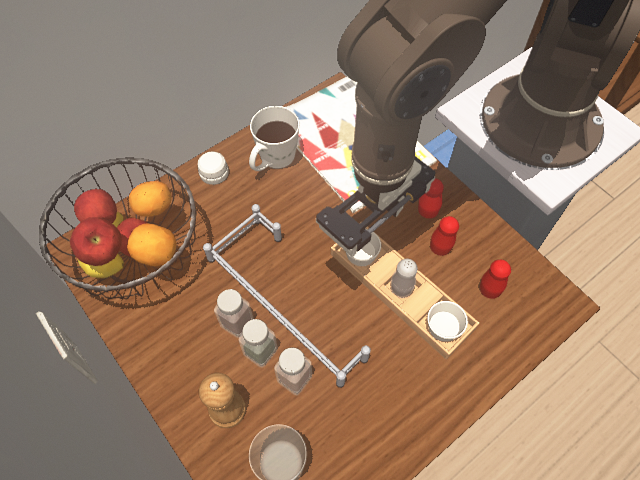

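View pics/t1.png

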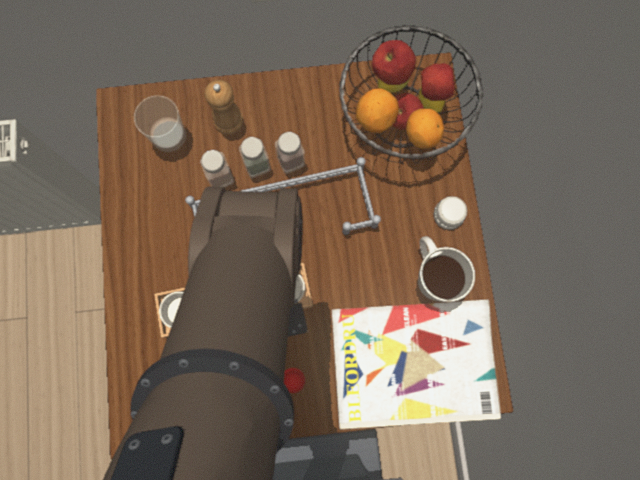

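```bash
python3 - <<'E'
from h import *
i=cv2.imread('pics/s1.png'); d=dict(np.load('scene0.npz'))
a=np.radians(5.47)
for z in(.028,):
  for p in [(-.046,-.085),(.046,-.085),(-.065,-.085),(.065,-.085)]:
    q=np.array([.4923,.1065])+rot(a)@p
    u=proj(d,np.r_[q,.012])[0]; cv2.circle(i,tuple(int(x) for x in u.round()),2,(0,255,0),-1)
    s=status.observe(); Rc=R.from_rotvec(s['ee_rot']).as_matrix()
    u=proj(d,s['position']+Rc@[0,0,p[0]])[0]; cv2.circle(i,tuple(int(x) for x in u.round()),2,(0,0,255),-1)
cv2.imwrite('pics/s1z.png',cv2.resize(i[150:350,300:500],None,fx=3,fy=3))
E
```

```text
(no output)
```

View pics/s1z.png

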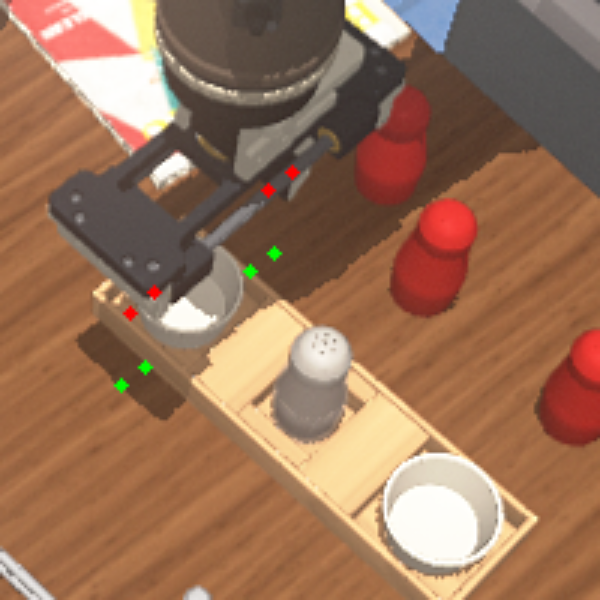

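The scene view shows the open fingers above the tray's right pocket, with the far fingertip at about (353,255). The projection bias is the same for tray, rail and tool. I'll descend around the tray in the air gap.

Request:
step_arm --pt "-1 0.02 -0.0024 -0.0012 0 0 0" --pt "-1 0.04 -0.0024 -0.0012 0 0 0" --pt "-1 0.06 -0.0024 -0.0012 0 0 0" --pt "-1 0.075 -0.0024 -0.0012 0 0 0" --pt "-1 0.09 -0.0024 -0.0012 0 0 0" --pt "-1 0.095 -0.0024 -0.0012 0 0 0"

```text
clock: 2.53
position: [0.5001, 0.0222, 0.0311]
ee_rot: [-0.075, 1.568, 0.075]
force: [0.9, -0.1, 0.7]
width: 1.0
```

```bash
python3 - <<'E'
from h import *
grab('scene','s2.png');i=cv2.imread('pics/s2.png')
cv2.imwrite('pics/s2z.png',cv2.resize(i[150:350,300:500],None,fx=3,fy=3))
E
```

```text
(no output)
```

View pics/s2z.png

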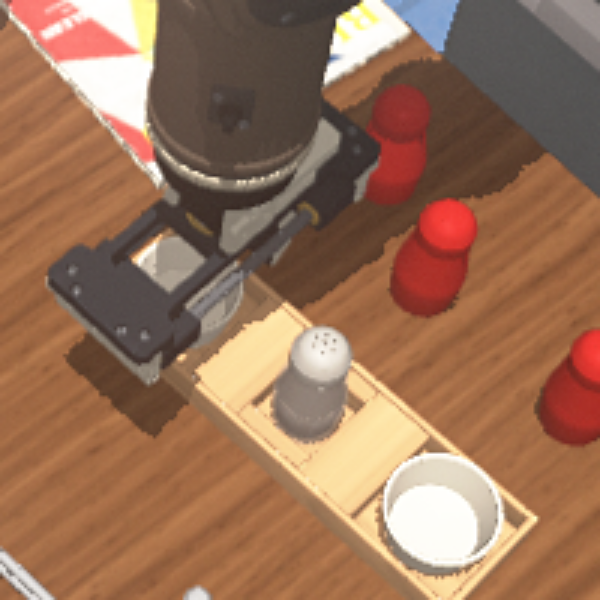

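Request:
step_arm --pt "-1 0.007 0 0 0 0 0" --pt "-1 0.014 0 0 0 0 0" --pt "-1 0.021 0 0 0 0 0" --pt "-1 0.021 0 0 0 0 0"

```text
clock: 2.92
position: [0.4991, 0.0219, 0.0134]
ee_rot: [-0.075, 1.57, 0.075]
force: [0.2, 1.1, -0.6]
width: 0.999
```

Request:
step_arm --pt "-1 0 0 0.004 0 0 0" --pt "-1 0 0 0.0075 0 0 0" --pt "-1 0 0 0.0119 -0.021 0 0" --pt "-1 0 0.0002 0.0163 -0.042 0 0" --pt "-1 0 0.0004 0.0207 -0.0625 0 0" --pt "-1 0 0.0008 0.0251 -0.083 0 0" --pt "-1 0 0.0012 0.0295 -0.104 0 0" --pt "-1 0 0.0017 0.0339 -0.125 0 0" --pt "-1 0 0.0024 0.0383 -0.146 0 0" --pt "-1 0 0.0031 0.0427 -0.167 0 0" --pt "-1 0 0.0039 0.047 -0.1875 0 0" --pt "-1 0 0.0048 0.0513 -0.208 0 0"

```text
clock: 3.92
position: [0.5401, 0.0295, 0.0139]
ee_rot: [-0.247, 1.557, 0.247]
force: [-4.4, -0.8, 3.7]
width: 0.999
```

```bash
python3 - <<'E'
from h import *
grab('scene','s3.png');i=cv2.imread('pics/s3.png')
cv2.imwrite('pics/s3z.png',cv2.resize(i[150:390,250:500],None,fx=2.4,fy=2.4))
E
```

```text
(no output)
```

View pics/s3z.png

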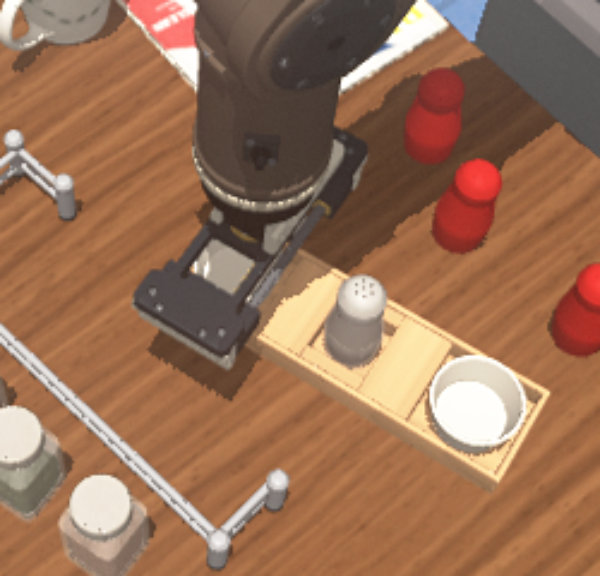

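Request:
step_arm --pt "-1 0 0 0.0044 -0.021 0 0" --pt "-1 0 0.0002 0.0088 -0.042 0 0" --pt "-1 0 0.0004 0.0132 -0.0625 0 0" --pt "-1 0 0.0008 0.0176 -0.083 0 0" --pt "-1 0 0.0012 0.022 -0.104 0 0" --pt "-1 0 0.0017 0.0264 -0.125 0 0" --pt "-1 0 0.0024 0.0308 -0.146 0 0" --pt "-1 0 0.0031 0.0352 -0.167 0 0" --pt "-1 0 0.0039 0.0395 -0.1875 0 0" --pt "-1 0 0.0039 0.0395 -0.1875 0 0" --pt "-1 0 0.0039 0.034 -0.1875 0 0"

```text
clock: 4.88
position: [0.5662, 0.0415, 0.0142]
ee_rot: [-0.4, 1.531, 0.399]
force: [0.7, 0.4, 0.3]
width: 0.998
```

Request:
step_arm --pt "-1 -0.03 0 0 0 0 0" --pt "-1 -0.07 0 0 0 0 0" --pt "-1 -0.11 0 0 0 0 0" --pt "-1 -0.15 0 0 0 0 0" --pt "-1 -0.19 0 0 0 0 0" --pt "-1 -0.19 0 0 0 0 0"

```text
clock: 5.38
position: [0.5681, 0.0409, 0.1722]
ee_rot: [-0.398, 1.524, 0.398]
force: [0.8, -0.1, 0.8]
width: 1.002
```

```bash
python3 - <<'E'
from h import *
d=grab('scene','s4.png');np.savez('s4.npz',**d);d=grab('top','t4.png');np.savez('t4.npz',**d);print(status.observe()['joints'].round(2))
a=cv2.imread('pics/s4.png');b=cv2.imread('pics/t4.png')
cv2.imwrite('pics/4.png',cv2.resize(np.hstack([a[130:430,180:560],b[100:400,100:480]]),None,fx=1.05,fy=1.05))
E
```

```text
[-0.44  0.41  0.38  1.82 -0.18  0.95  0.52]
```

View pics/4.png

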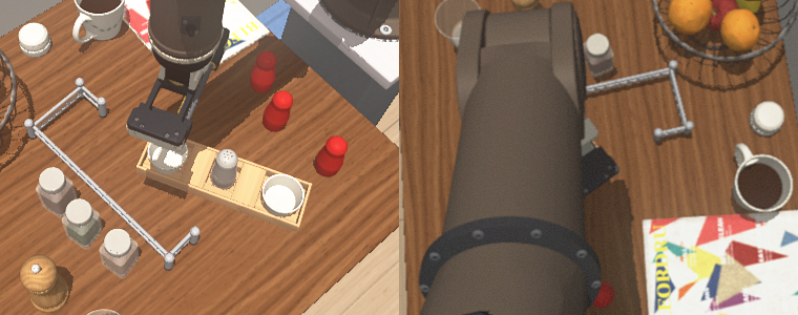

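```bash
cat >> h.py <<'E'
from scipy.optimize import least_squares
def trayfit(d,guess=None):
    """fit 80x276 rect; returns world cx,cy,yaw(deg)"""
    W=cloud(d);h=cv2.cvtColor(d['pixels'],cv2.COLOR_RGB2HSV)
    m=((W[...,2]>.02)&(W[...,2]<.036)&(h[...,1]>50)&(h[...,0]>8)&(h[...,0]<28)&(h[...,2]>120)&(W[...,0]>.35)&(W[...,0]<.75)&(np.abs(W[...,1])<.32)).astype(np.uint8)
    m=cv2.morphologyEx(m,cv2.MORPH_CLOSE,np.ones((9,9)))&(W[...,2]>.018)&(W[...,2]<.036)
    k,l,s,c=cv2.connectedComponentsWithStats(m.astype(np.uint8)); i=1+np.argmax(s[1:,4])
    P=W[l==i][:,:2]
    r=cv2.minAreaRect((P*1000).astype(np.float32)); b=cv2.boxPoints(r)/1000
    e=[b[1]-b[0],b[2]-b[1]]; L=max(e,key=np.linalg.norm); L=L*np.sign(L[1]); yaw=np.degrees(np.arctan2(-L[0],L[1]))
    return np.array(r[0])/1000,np.array(r[1]),yaw,s[i]
E
python3 - <<'E'
from h import *
for f in('top0','scene0','s4'):
    d=dict(np.load(f+'.npz'));c,wh,y,s=trayfit(d);print(f,c.round(4),wh.round(0),y,'rail',w2r(c).round(4),y-6.76,s)
E
```

```text
top0 [0.4923 0.1065] [ 81. 276.] 5.4707193 rail [-0.1329  0.1238] -1.2892809 [ 154  263  158   74 3201]
scene0 [0.493  0.1069] [ 82. 277.] 5.2868237 rail [-0.1322  0.1241] -1.4731765 [ 331  221  148  135 3075]
s4 [0.5222 0.115 ] [ 82. 276.] 29.516056 rail [-0.1023  0.1288] 22.756056 [ 310  263  167   84 3196]
```

```bash
python3 - <<'E'
from h import *
print(delta([.4375,.2647,.172],toolR(np.radians(29.5-90))))
d=dict(np.load('scene0.npz'));W=cloud(d);t=dict(np.load('top0.npz'));V=cloud(t)
M=np.array([[-57,-107],[0,162],[57,162],[57,-162],[-57,-162]])/1e3
for w in(W,V):
  P=w[(w[...,2]>.042)&(w[...,2]<.056)]; r=w2r(P)
  for m in M:
    q=r[np.hypot(*(r-m).T)<.016]; print(((q.min(0)+q.max(0))/2*1e3-m*1e3).round(1),len(q),end=' ')
  print()
E
```

```text
(array([-0.006 ,  0.322 , -0.0036]), array([ 1.4945,  0.0034, -0.0023]))
[6.2 2.8] 58 [5.8 1.4] 73 [3.2 1.3] 81 [3.4 2.9] 62 [6.3 1.7] 55 
[5.2 0.6] 54 [4.7 0.4] 55 [0.7 0.5] 56 [-0.2  0.8] 56 [5.6 1.2] 55
```

```bash
cat > rf.py <<'E'
from h import *
V=np.array([[-57,-107],[-57,-162],[57,-162],[57,162],[0,162]])/1e3
def model(p,z):  # signed dist of points to rail surface (p rail frame)
    P=np.c_[p,z]; D=[]
    for a,b in zip(V[:-1],V[1:]):
        for h in(.016,.036):
            A=np.r_[a,h];B=np.r_[b,h];t=np.clip(((P-A)@(B-A))/((B-A)@(B-A)),0,1)
            D.append(np.linalg.norm(P-A-t[:,None]*(B-A),axis=1)-.003)
    for v in V:
        A=np.r_[v,0];z1=np.clip(P[:,2],0,.043);D.append(np.linalg.norm(P-np.c_[np.tile(v,(len(P),1)),z1],axis=1)-.007)
    return np.min(np.abs(D),0)*1
for f in('top0','scene0'):
    d=dict(np.load(f+'.npz'));W=cloud(d);W=W[np.isfinite(W[...,2])]
    W=W[(W[:,2]>.012)&(W[:,2]<.06)];
    g=model(w2r(W),W[:,2]);W=W[g<.012]
    def res(x):
        q=(w2r(W)-x[:2])@rot(x[2]); return model(q,W[:,2]-x[3])
    s=least_squares(res,[0.002,0,0,0],loss='soft_l1',f_scale=.0015,diff_step=1e-3,x_scale=[.01,.01,.05,.01])
    print(f,len(W),(s.x*1e3).round(2),np.degrees(s.x[2]),np.median(res(s.x)),np.median(res([0,0,0,0])))
E
python3 rf.py
```

```text
top0 1946 [2.11 1.71 2.52 2.77] 0.14460728126853856 0.0012027917429761436 0.0016155369644527497
scene0 2275 [4.63 2.53 2.31 2.01] 0.1321526554539191 0.0010751670499005717 0.0018386471506595479
```

The second rail fit puts the rail about 3 mm further in x than I first picked, so I'll add a small heading correction. Next is the left end, with the fingers shut and the jaw axis along the tray.

Request:
step_arm --pt "1 0 0.05 0 0 0 0" --pt "1 0 0.1 0 0.1 0 0" --pt "1 0 0.15 0 0.2 0 0" --pt "1 0 0.2 0 0.3 0 0" --pt "1 0 0.25 0 0.4 0 0" --pt "1 0 0.29 0 0.5 0 0" --pt "1 0 0.322 -0.0036 0.6 0 0" --pt "1 0 0.322 -0.0036 0.7 0 0" --pt "1 0 0.322 -0.0036 0.8 0 0" --pt "1 0 0.322 -0.0036 0.9 0 0" --pt "1 0 0.322 -0.0036 1 0 0" --pt "1 0 0.322 -0.0036 1 0 0"

```text
clock: 6.48
position: [0.4357, 0.2641, 0.1646]
ee_rot: [0.424, 1.53, -0.427]
force: [0.3, 0.0, 0.4]
width: 0.178
```

```bash
sed -i 's/^RO=.*/RO=np.array([.6417,.0014]);RT=np.radians(6.9)/' h.py; python3 - <<'E'
from h import *
print(delta([.4375,.2647,.172],toolR(np.radians(29.5-90))), status.observe()['joints'].round(2))
E
```

```text
(array([-0.0092,  0.0018,  0.0015]), array([4.9e-01, 1.0e-04, 2.0e-03])) [-1.09  0.34  0.57  1.96 -0.23  0.9  -0.94]
```

Request:
step_arm --pt "1 0 0.0018 0.0015 0.1 0 0" --pt "1 0 0.0018 0.0015 0.2 0 0" --pt "1 0 0.0018 0.0015 0.3 0 0" --pt "1 0 0.0018 0.0015 0.4 0 0" --pt "1 0.03 0.0018 0.0015 0.49 0 0" --pt "1 0.06 0.0018 0.0015 0.49 0 0" --pt "1 0.09 0.0018 0.0015 0.49 0 0" --pt "1 0.09 0.0018 0.0015 0.49 0 0"

```text
clock: 7.15
position: [0.4355, 0.2634, 0.0898]
ee_rot: [0.811, 1.415, -0.822]
force: [-1.4, -0.6, -0.1]
width: 0.007
```

```bash
python3 - <<'E'
from h import *
print(delta([.4375,.2647,.014],toolR(np.radians(29.5-90))), status.observe()['joints'].round(2))
d=grab('scene','s5.png');i=cv2.imread('pics/s5.png')
cv2.imwrite('pics/s5z.png',cv2.resize(i[150:430,250:600],None,fx=2,fy=2))
c,wh,y,s=trayfit(d);print(c.round(4),wh.round(0),y,'rail',w2r(c).round(4),y-6.9)
E
```

```text
(array([ 0.0947,  0.0037, -0.0003]), array([0.0079, 0.0014, 0.0068])) [-1.11  0.47  0.63  2.04 -0.4   0.76 -1.29]
[0.5219 0.1146] [ 83. 277.] 29.823145 rail [-0.1053  0.1268] 22.923145
```

View pics/s5z.png

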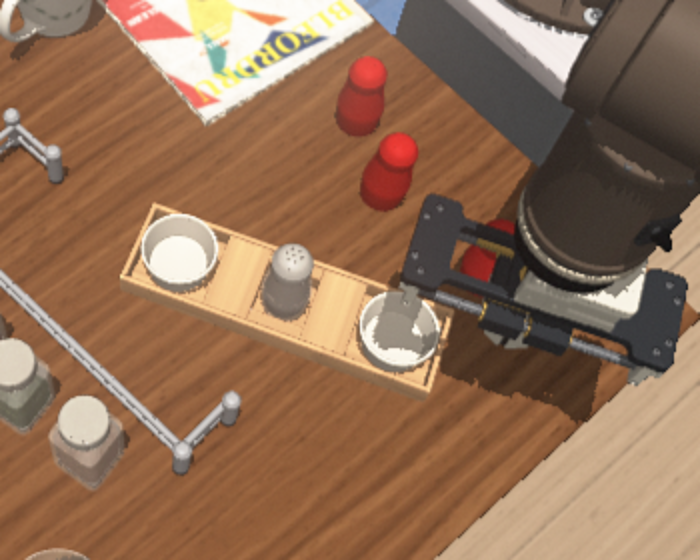

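Request:
step_arm --pt "1 0.03 0.0037 0 0.008 0 0.007" --pt "1 0.06 0.0037 0 0.008 0 0.007" --pt "1 0.08 0.0037 0 0.008 0 0.007" --pt "1 0.0945 0.0037 0 0.008 0 0.007" --pt "1 0.0945 0.0037 0 0.008 0 0.007" --pt "1 0.0945 0.0037 0 0.008 0 0.007"

```text
clock: 7.7
position: [0.4413, 0.2665, 0.0189]
ee_rot: [0.829, 1.405, -0.819]
force: [-0.7, -0.5, 0.4]
width: 0.005
```

```bash
python3 - <<'E'
from h import *
s=status.observe();print(s['position'],s['force'])
c=np.array([.5219,.1148]);a=np.radians(29.7)
print('tcp in tray',rot(a).T@(s['position'][:2]-c))
E
```

```text
[0.44132985 0.26647796 0.01892844] [-0.68836374 -0.53901425  0.40369381]
tcp in tray [0.00516439 0.17167143]
```

Request:
step_arm --pt "1 0 -0.004 0 0 0 0" --pt "1 0.003 -0.008 0.005 0 0 0" --pt "1 0.003 -0.008 0.01 0 0 0" --pt "1 0.003 -0.008 0.015 0 0 0" --pt "1 0.003 -0.008 0.019 0 0 0" --pt "1 0.003 -0.0085 0.0235 -0.004 0 0" --pt "1 0.003 -0.009 0.028 -0.008 0 0" --pt "1 0.003 -0.0095 0.0325 -0.012 0 0" --pt "1 0.003 -0.01 0.037 -0.016 0 0" --pt "1 0.003 -0.0105 0.0415 -0.02 0 0" --pt "1 0.003 -0.011 0.046 -0.024 0 0" --pt "1 0.003 -0.0115 0.05 -0.028 0 0"

```text
clock: 8.7
position: [0.4522, 0.2281, 0.016]
ee_rot: [0.807, 1.416, -0.795]
force: [-2.3, 6.0, 3.9]
width: 0.005
```

```bash
cat >> h.py <<'E'
def chk(name):
    d=grab('scene',name);c,wh,y,s=trayfit(d);r=w2r(c);th=y-6.9;a=np.radians(th)
    post=(rot(a).T@(np.array([-.057,-.107])-r)); lp=rot(a).T@(np.array([0,.162])-r)
    st=status.observe();tt=rot(np.radians(y)).T@(st['position'][:2]-c)
    Rc=R.from_rotvec(st['ee_rot']).as_matrix();jy=np.degrees(np.arctan2(Rc[1,2],Rc[0,2]))
    corners={k:(r+rot(a)@np.array(v)).round(4) for k,v in dict(br=(.04,-.138),fr=(-.04,-.138),bl=(.04,.138),fl=(-.04,.138)).items()}
    print('wh',wh.round(0),'rail c',r.round(4),'th',round(th,2),'d_post',round(-.04-post[0],4),'s',round(post[1]+.138,4),corners)
    print('tcp in tray',tt.round(4),'z',st['position'][2].round(4),'jaw yaw-tray',round(jy-y,2),'F',st['force'].round(1),'t',st['clock'],'world',c.round(4),round(y,2))
    i=cv2.imread('pics/'+name);cv2.imwrite('pics/z'+name,cv2.resize(i[150:430,180:540],None,fx=2,fy=2));return d
E
python3 -c "
from h import *
chk('s6.png')"
```

```text
wh [ 83. 276.] rail c [-0.0975  0.1086] th 23.77 d_post 0.0098 s -0.0756 {'br': array([-0.0053, -0.0016]), 'fr': array([-0.0785, -0.0338]), 'bl': array([-0.1165,  0.251 ]), 'fl': array([-0.1897,  0.2188])}
tcp in tray [-0.002   0.1522] z 0.0161 jaw yaw-tray -89.62 F [-1.4  3.7  1.8] t 8.75 world [0.5318 0.0975] 30.67
```

View pics/zs6.png

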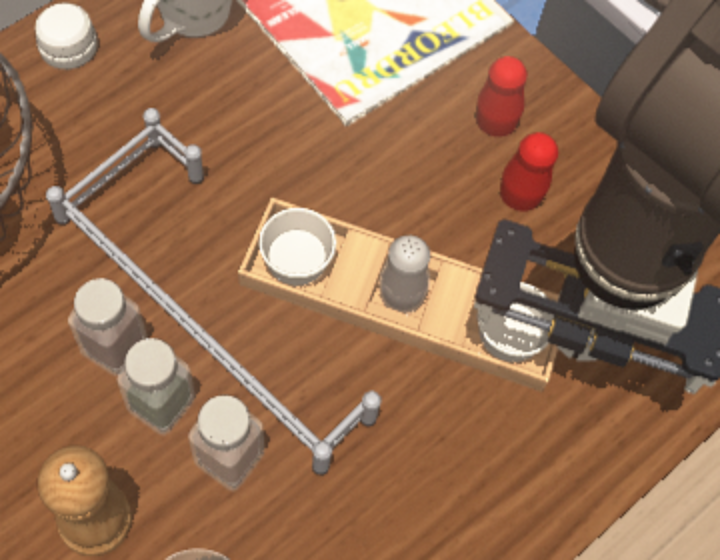

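Request:
step_arm --pt "1 0.001 0 0.0055 -0.002 0 0" --pt "1 0.001 0 0.011 -0.004 0 0" --pt "1 0.001 0 0.0165 -0.006 0 0" --pt "1 0.001 0 0.022 -0.008 0 0" --pt "1 0.001 0 0.0275 -0.008 0 0" --pt "1 0.001 0 0.033 -0.008 0 0" --pt "1 0.001 0 0.0385 -0.008 0 0" --pt "1 0.001 0 0.044 -0.008 0 0" --pt "1 0.001 0 0.0495 -0.008 0 0" --pt "1 0.001 0 0.055 -0.008 0 0" --pt "1 0.001 0 0.0605 -0.008 0 0" --pt "1 0.001 0 0.066 -0.008 0 0"

```text
clock: 9.75
position: [0.4791, 0.1847, 0.0157]
ee_rot: [0.801, 1.42, -0.786]
force: [-6.3, 10.2, 12.4]
width: 0.002
```

```bash
python3 -c "
from h import *
chk('s7.png')"
```

```text
wh [ 83. 277.] rail c [-0.0749  0.0628] th 23.83 d_post 0.0122 s -0.0245 {'br': array([ 0.0174, -0.0473]), 'fr': array([-0.0557, -0.0796]), 'bl': array([-0.0941,  0.2051]), 'fl': array([-0.1673,  0.1728])}
tcp in tray [-0.003   0.1517] z 0.0158 jaw yaw-tray -89.17 F [-5.5  8.5 10.3] t 9.8 world [0.5598 0.0547] 30.73
```

View pics/zs7.png

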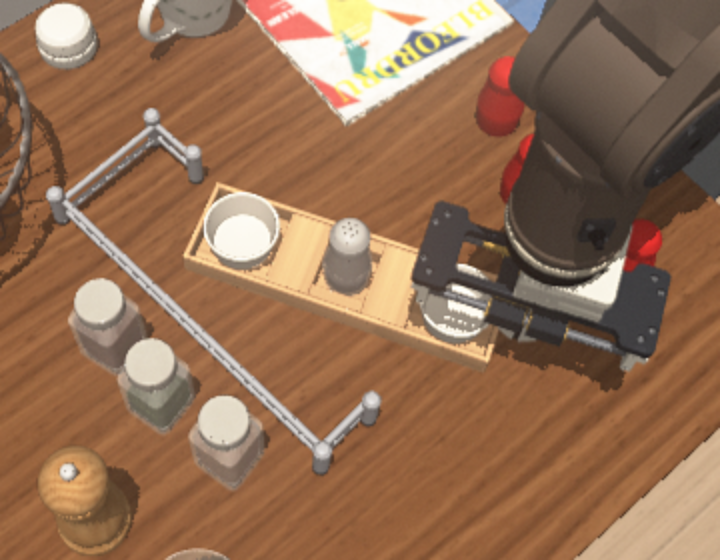

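Request:
step_arm --pt "1 -0.003 0 0.003 0 0 0" --pt "1 -0.004 0 0.0085 0 0 0" --pt "1 -0.004 0 0.014 0 0 0" --pt "1 -0.004 0 0.0195 0 0 0" --pt "1 -0.004 0 0.025 0 0 0" --pt "1 -0.004 0 0.0305 0 0 0" --pt "1 -0.004 0 0.036 0 0 0" --pt "1 -0.004 0 0.0415 0 0 0" --pt "1 -0.004 0 0.047 0 0 0" --pt "1 -0.004 0 0.0525 0 0 0" --pt "1 -0.004 0 0.058 0 0 0"

```text
clock: 10.72
position: [0.5035, 0.1429, 0.0182]
ee_rot: [0.801, 1.418, -0.79]
force: [-3.7, 5.4, 3.7]
width: 0.001
```

```bash
python3 -c "
from h import *
chk('s8.png')"
```

```text
wh [ 82. 277.] rail c [-0.0548  0.0209] th 24.75 d_post 0.0156 s 0.0227 {'br': array([ 0.0393, -0.0876]), 'fr': array([-0.0334, -0.1211]), 'bl': array([-0.0763,  0.163 ]), 'fl': array([-0.1489,  0.1295])}
tcp in tray [-0.0024  0.1497] z 0.0183 jaw yaw-tray -90.21 F [-2.2  3.8  2.7] t 10.7667 world [0.5848 0.0156] 31.65
```

View pics/zs8.png

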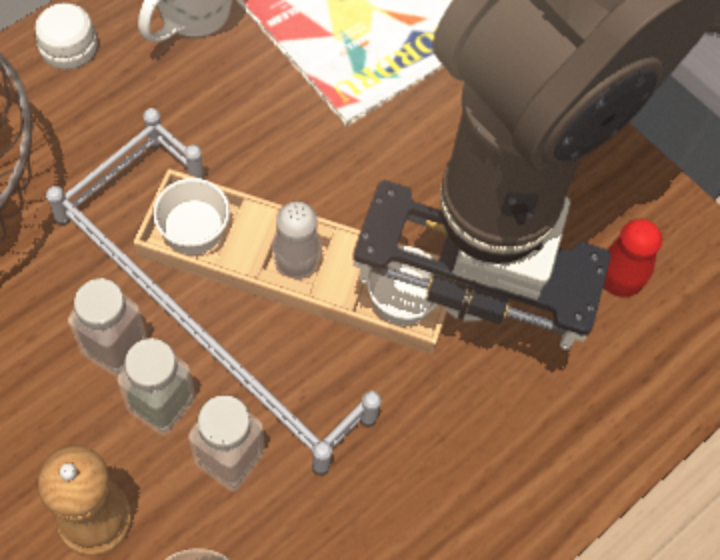

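Request:
step_arm --pt "1 0 0 0.0045 0.008 0 0" --pt "1 0 0.0005 0.009 0.016 0 0" --pt "1 0 0.001 0.0135 0.024 0 0" --pt "1 0 0.0015 0.017 0.03 0 0" --pt "1 0 0.0015 0.017 0.03 0 0"

```text
clock: 11.18
position: [0.512, 0.1313, 0.0183]
ee_rot: [0.825, 1.407, -0.815]
force: [-2.2, 3.5, 2.6]
width: 0.003
```

```bash
python3 -c "
from h import *
chk('s9.png')"
```

```text
wh [ 82. 277.] rail c [-0.049  0.008] th 24.39 d_post 0.0148 s 0.0366 {'br': array([ 0.0444, -0.1012]), 'fr': array([-0.0284, -0.1342]), 'bl': array([-0.0695,  0.1502]), 'fl': array([-0.1424,  0.1171])}
tcp in tray [-0.002   0.1509] z 0.0183 jaw yaw-tray -91.64 F [-1.9  3.8  3.6] t 11.2333 world [0.5921 0.0034] 31.29
```

Request:
step_arm --pt "1 0 0 -0.006 0 0 0" --pt "0 0 0 -0.012 0 0 0" --pt "-0.09 -0.03 0 -0.012 0 0 0" --pt "-0.09 -0.07 0 -0.012 0 0 0" --pt "-0.09 -0.11 0 -0.012 0 0 0" --pt "-0.09 -0.15 0 -0.012 0 0 0" --pt "-0.09 -0.19 0 -0.012 0 0 0" --pt "-0.09 -0.2 0 -0.012 0 0 0"

```text
clock: 11.9
position: [0.5084, 0.1391, 0.1826]
ee_rot: [0.829, 1.403, -0.811]
force: [1.9, 0.5, -1.3]
width: 0.461
```

```bash
python3 -c "
from h import *
d=chk('s10.png')
print(delta([.511,.0126,.17],toolR(np.radians(31.3-90),np.radians(18))),status.observe()['joints'].round(2))"
```

```text
wh [ 83. 277.] rail c [-0.0492  0.008 ] th 24.28 d_post 0.0144 s 0.0364 {'br': array([ 0.044 , -0.1014]), 'fr': array([-0.029 , -0.1343]), 'bl': array([-0.0695,  0.1502]), 'fl': array([-0.1424,  0.1173])}
tcp in tray [-0.001   0.1596] z 0.182 jaw yaw-tray -91.54 F [ 0.6 -0.2  0.2] t 11.95 world [0.5919 0.0034] 31.18
(array([ 0.0141, -0.0757,  0.1394]), array([-0.0273,  0.0052,  0.287 ])) [-0.89  0.36  0.68  1.92 -0.28  0.95 -1.12]
```

View pics/zs10.png

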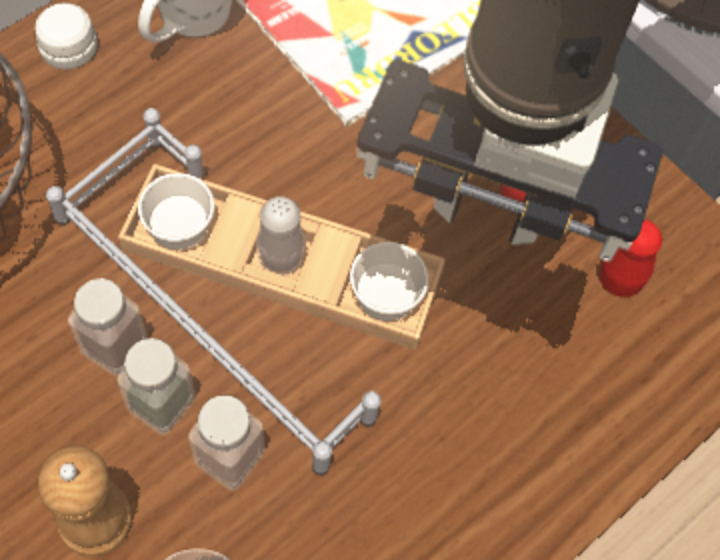

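The tray's right end is now behind the front post (zoomed view about (160,175), post at (193,155)). Now I'll go round to the front wall with the tool tilted.

Request:
step_arm --pt "-0.09 0 -0.02 0.03 -0.007 0.001 0.07" --pt "-0.09 0 -0.04 0.06 -0.014 0.002 0.14" --pt "-0.09 0 -0.06 0.09 -0.02 0.003 0.2" --pt "-0.09 0 -0.0757 0.12 -0.027 0.005 0.25" --pt "-0.09 0 -0.0757 0.1394 -0.027 0.005 0.287" --pt "-0.09 0.0141 -0.0757 0.1394 -0.027 0.005 0.287" --pt "-0.09 0.0141 -0.0757 0.1394 -0.027 0.005 0.287"

```text
clock: 12.53
position: [0.5071, 0.0106, 0.1643]
ee_rot: [0.99, 1.258, -0.565]
force: [-1.1, -0.2, -1.0]
width: 0.545
```

```bash
python3 -c "
from h import *
print(status.observe()['position'],delta([.511,.0126,.014],toolR(np.radians(31.3-90),np.radians(18))),status.observe()['joints'].round(2))"
```

```text
[0.50706509 0.01060032 0.16433847] (array([ 0.1809, -0.0512,  0.0007]), array([-0.0038, -0.0006,  0.0087])) [-0.54  0.21  0.62  2.19 -0.54  0.59 -0.54]
```

Request:
step_arm --pt "-0.09 0.03 -0.0045 0 0 0 0.008" --pt "-0.09 0.06 -0.014 0 0 0 0.008" --pt "-0.09 0.09 -0.023 0 0 0 0.008" --pt "-0.09 0.12 -0.032 0 0 0 0.008" --pt "-0.09 0.14 -0.0385 0 0 0 0.008" --pt "-0.09 0.16 -0.045 0 0 0 0.008" --pt "-0.09 0.17 -0.048 0 0 0 0.008" --pt "-0.09 0.17 -0.048 0 0 0 0.008"

```text
clock: 13.2
position: [0.511, 0.0154, 0.0228]
ee_rot: [0.992, 1.257, -0.556]
force: [0.1, 0.7, 0.3]
width: 0.544
```

```bash
python3 -c "
from h import *
chk('s11.png');print(delta([.511,.0126,.014],toolR(np.radians(31.3-90),np.radians(18))))"
```

```text
wh [ 83. 277.] rail c [-0.049  0.008] th 24.52 d_post 0.015 s 0.0367 {'br': array([ 0.0446, -0.1009]), 'fr': array([-0.0281, -0.1341]), 'bl': array([-0.0699,  0.1502]), 'fl': array([-0.1427,  0.117 ])}
tcp in tray [-0.0625  0.0521] z 0.0239 jaw yaw-tray -90.09 F [-0.2 -0.3  0. ] t 13.25 world [0.5921 0.0035] 31.42
(array([ 0.011 , -0.0061,  0.0026]), array([-0.0005, -0.0028,  0.0006]))
```

View pics/zs11.png

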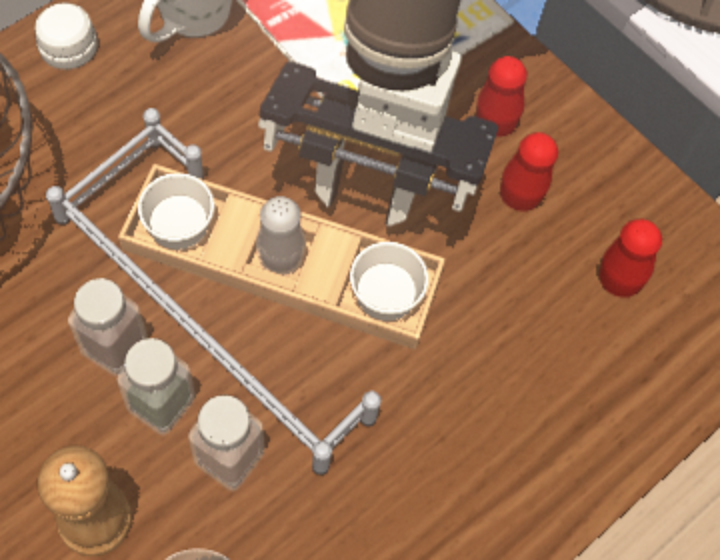

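```bash
cat > arc.py <<'E'
import numpy as np,sys
# args: tilt deg, forward0 mm, down mm, r_f, r_t (mm), phi list end, n
def rows(tilt,f0,down,rf,rt,phis,n0=3):
    T=np.radians(tilt);out=[]
    P=[(f0*(k+1)/n0,0,0) for k in range(n0)]
    for p in phis:
        a=np.radians(p);c,s=np.cos(a),np.sin(a)
        P.append((f0+rf*c+rt*s-rf,-rf*s+rt*c-rt,p))
    for i,(f,t,p) in enumerate(P):
        d=down*min(1,(i+1)/max(n0,1))
        x=d*np.cos(T)+f*np.sin(T);y=-d*np.sin(T)+f*np.cos(T)
        print([round(v,4) for v in (x/800,y/800,-t/800,p/60*np.cos(T),-p/60*np.sin(T))])
E
python3 -c "
from arc import *
rows(18,13,6,-29,141,[1.25*k for k in range(1,10)],3)"
```

```text
[np.float64(0.0041), np.float64(0.0044), 0.0, np.float64(0.0), np.float64(0.0)]
[np.float64(0.0081), np.float64(0.0088), 0.0, np.float64(0.0), np.float64(0.0)]
[np.float64(0.0122), np.float64(0.0131), 0.0, np.float64(0.0), np.float64(0.0)]
[np.float64(0.0133), np.float64(0.0168), np.float64(-0.0007), np.float64(0.0198), np.float64(-0.0064)]
[np.float64(0.0145), np.float64(0.0205), np.float64(-0.0014), np.float64(0.0396), np.float64(-0.0129)]
[np.float64(0.0157), np.float64(0.0242), np.float64(-0.002), np.float64(0.0594), np.float64(-0.0193)]
[np.float64(0.0169), np.float64(0.0279), np.float64(-0.0025), np.float64(0.0793), np.float64(-0.0258)]
[np.float64(0.0182), np.float64(0.0316), np.float64(-0.0029), np.float64(0.0991), np.float64(-0.0322)]
[np.float64(0.0194), np.float64(0.0353), np.float64(-0.0032), np.float64(0.1189), np.float64(-0.0386)]
[np.float64(0.0206), np.float64(0.039), np.float64(-0.0035), np.float64(0.1387), np.float64(-0.0451)]
[np.float64(0.0218), np.float64(0.0428), np.float64(-0.0036), np.float64(0.1585), np.float64(-0.0515)]
[np.float64(0.023), np.float64(0.0465), np.float64(-0.0037), np.float64(0.1783), np.float64(-0.0579)]
```

Request:
step_arm --pt "-0.09 0.0041 0.0044 0 0 0 0" --pt "-0.09 0.0081 0.0088 0 0 0 0" --pt "-0.09 0.0122 0.0131 0 0 0 0" --pt "-0.09 0.0133 0.0168 -0.0007 0.0198 -0.0064 0" --pt "-0.09 0.0145 0.0205 -0.0014 0.0396 -0.0129 0" --pt "-0.09 0.0157 0.0242 -0.002 0.0594 -0.0193 0" --pt "-0.09 0.0169 0.0279 -0.0025 0.0793 -0.0258 0" --pt "-0.09 0.0182 0.0316 -0.0029 0.0991 -0.0322 0" --pt "-0.09 0.0194 0.0353 -0.0032 0.1189 -0.0386 0" --pt "-0.09 0.0206 0.039 -0.0035 0.1387 -0.0451 0" --pt "-0.09 0.0218 0.0428 -0.0036 0.1585 -0.0515 0" --pt "-0.09 0.023 0.0465 -0.0037 0.1783 -0.0579 0"

```text
clock: 14.25
position: [0.546, 0.0395, 0.0194]
ee_rot: [1.125, 1.163, -0.707]
force: [-2.5, 0.1, 1.1]
width: 0.544
```

```bash
python3 -c "
from h import *
chk('s12.png')"
```

```text
wh [ 88. 277.] rail c [-0.0328  0.0111] th 13.89 d_post 0.0118 s 0.0292 {'br': array([ 0.0391, -0.1133]), 'fr': array([-0.0386, -0.1325]), 'bl': array([-0.0271,  0.1546]), 'fl': array([-0.1048,  0.1354])}
tcp in tray [-0.0459  0.0514] z 0.0195 jaw yaw-tray -90.83 F [-1.7 -0.3  0.6] t 14.3 world [0.6078 0.0085] 20.79
```

View pics/zs12.png

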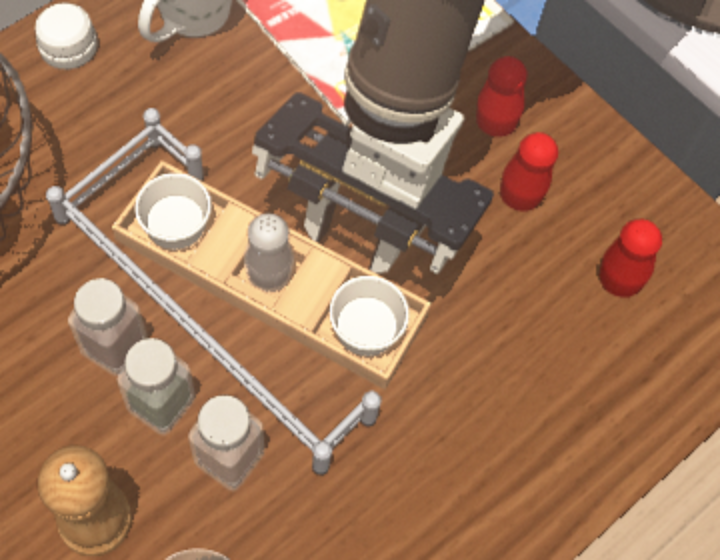

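The left rear corner is level with the left post (y ≈ 155 mm), so I'll back off and give the left end another nudge to the right before swinging it in.

Request:
step_arm --pt "-0.09 -0.003 -0.009 0 0 0 0" --pt "-0.09 -0.006 -0.018 0 0 0 0" --pt "0.5 -0.035 -0.012 0 0 0 -0.05" --pt "1 -0.07 0 0 0 0 -0.1" --pt "1 -0.1 0.01 0 0 0 -0.15" --pt "1 -0.14 0.02 0 0 0 -0.2" --pt "1 -0.17 0.03 0 0 0 -0.25" --pt "1 -0.19 0.035 0 0 0 -0.3" --pt "1 -0.19 0.035 0 0 0 -0.3"

```text
clock: 15.05
position: [0.5301, 0.0322, 0.1761]
ee_rot: [0.949, 1.353, -0.941]
force: [0.9, 0.2, -1.3]
width: 0.086
```

```bash
python3 -c "
from h import *
d=chk('s13.png');c,wh,y,s=trayfit(d)
p=c+rot(np.radians(y))@[0,.164]
print(delta(np.r_[p,.17],toolR(np.radians(y-90))),status.observe()['joints'].round(2))"
```

```text
wh [ 82. 277.] rail c [-0.0298  0.0117] th 13.51 d_post 0.0142 s 0.0289 {'br': array([ 0.0413, -0.1131]), 'fr': array([-0.0365, -0.1318]), 'bl': array([-0.0232,  0.1553]), 'fl': array([-0.101 ,  0.1366])}
tcp in tray [-0.069   0.0497] z 0.1739 jaw yaw-tray -90.24 F [-0.2  0.1 -0.8] t 15.1 world [0.6107 0.0095] 20.41
(array([ 0.0056,  0.0856, -0.1433]), array([-0.004 , -0.0013, -0.0054])) [-0.85  0.46  0.97  1.93 -0.45  0.99 -0.89]
```

View pics/zs13.png

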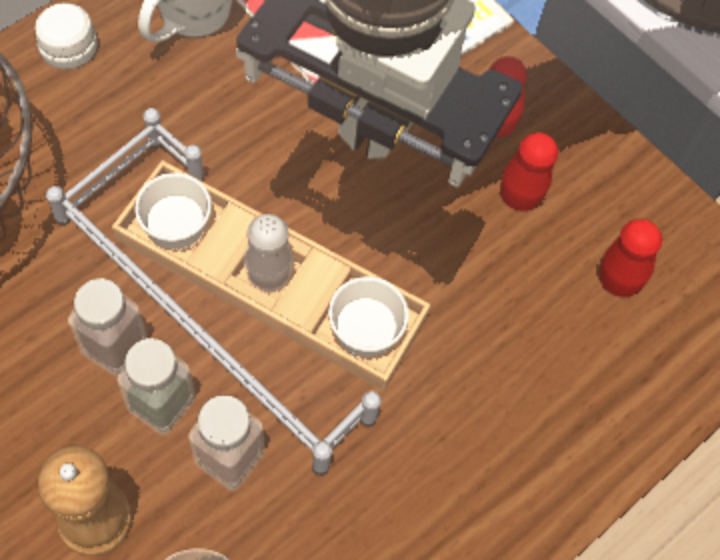

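Request:
step_arm --pt "1 0 0.02 -0.035 0 0 0" --pt "1 0 0.045 -0.07 0 0 0" --pt "1 0 0.065 -0.105 0 0 0" --pt "1 0 0.0856 -0.143 0 0 -0.005" --pt "1 0 0.0856 -0.143 0 0 -0.005" --pt "1 0.04 0.0856 -0.143 0 0 -0.005" --pt "1 0.08 0.0856 -0.143 0 0 -0.005" --pt "1 0.12 0.0856 -0.143 0 0 -0.005" --pt "1 0.15 0.0856 -0.143 0 0 -0.005" --pt "1 0.15 0.0856 -0.143 0 0 -0.005"

```text
clock: 15.93
position: [0.5479, 0.161, 0.0477]
ee_rot: [0.943, 1.363, -0.956]
force: [-1.7, 0.8, -0.4]
width: 0.002
```

```bash
python3 -c "
from h import *
d=chk('s14.png');c,y=np.array([.6107,.0095]),20.41
p=c+rot(np.radians(y))@[0,.164]
print(delta(np.r_[p,.017],toolR(np.radians(y-90))),status.observe()['joints'].round(2))"
```

```text
wh [ 82. 277.] rail c [-0.0297  0.012 ] th 13.59 d_post 0.0145 s 0.0287 {'br': array([ 0.0416, -0.1127]), 'fr': array([-0.0362, -0.1315]), 'bl': array([-0.0232,  0.1556]), 'fl': array([-0.101 ,  0.1368])}
tcp in tray [-0.0044  0.1631] z 0.0503 jaw yaw-tray -90.54 F [-1.2  0.4  0.5] t 15.9833 world [0.6108 0.0098] 20.49
(array([ 0.0416,  0.0059, -0.0008]), array([-0.0076, -0.0021,  0.0082])) [-0.91  0.68  0.8   1.92 -0.66  0.83 -0.97]
```

View pics/zs14.png

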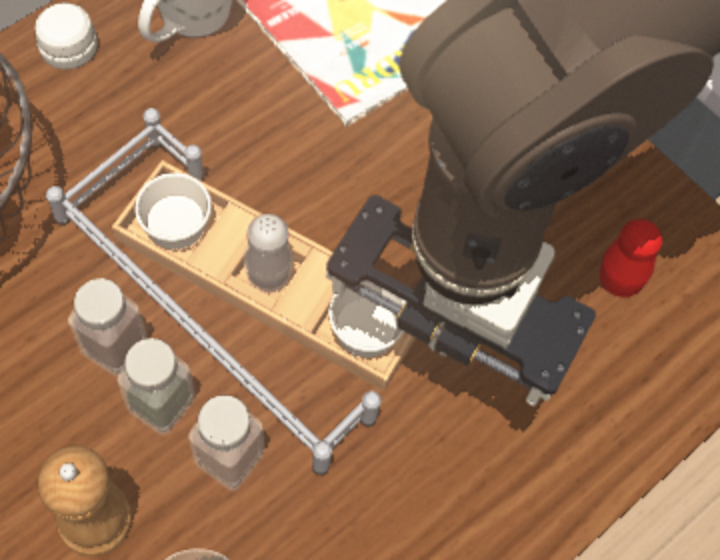

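Request:
step_arm --pt "1 0.02 0.002 0 0 0 0.008" --pt "1 0.035 0.003 0 0 0 0.008" --pt "1 0.041 0.003 0 0 0 0.008" --pt "1 0.041 0.003 0.005 0 0 0.008" --pt "1 0.041 0.003 0.01 0 0 0.008" --pt "1 0.041 0.003 0.014 0 0 0.008" --pt "1 0.041 0.0025 0.018 0 0 0.008" --pt "1 0.041 0.002 0.022 0 0 0.008" --pt "1 0.041 0.001 0.026 0 0 0.008" --pt "1 0.041 0 0.03 0 0 0.008" --pt "1 0.041 -0.001 0.034 0 0 0.008" --pt "1 0.041 -0.001 0.034 0 0 0.008"

```text
clock: 16.98
position: [0.5609, 0.1377, 0.0207]
ee_rot: [0.953, 1.354, -0.941]
force: [-1.0, 4.2, 4.1]
width: 0.006
```

```bash
python3 -c "
from h import *
d=chk('s15.png')"
```

```text
wh [ 89. 281.] rail c [-0.0316  0.0021] th 14.42 d_post 0.0118 s 0.0386 {'br': array([ 0.0415, -0.1216]), 'fr': array([-0.036 , -0.1415]), 'bl': array([-0.0272,  0.1458]), 'fl': array([-0.1047,  0.1258])}
tcp in tray [0.0044 0.1465] z 0.0206 jaw yaw-tray -91.23 F [-1.5  4.   3.6] t 17.0333 world [ 6.101e-01 -3.000e-04] 21.32
```

Request:
step_arm --pt "1 0 0 -0.006 0 0 0" --pt "0 0 0 -0.012 0 0 0" --pt "-0.09 -0.03 0 -0.012 0 0 0" --pt "-0.09 -0.07 0 -0.012 0 0 0" --pt "-0.09 -0.11 0 -0.012 0 0 0" --pt "-0.09 -0.15 -0.02 0.01 0 0 0.05" --pt "-0.09 -0.18 -0.04 0.045 0 0 0.12" --pt "-0.09 -0.18 -0.06 0.08 0 0 0.2" --pt "-0.09 -0.18 -0.075 0.11 0 0 0.25" --pt "-0.09 -0.18 -0.085 0.12 0 0 0.29" --pt "-0.09 -0.18 -0.085 0.12 0 0 0.29"

```text
clock: 17.95
position: [0.5264, 0.019, 0.1635]
ee_rot: [1.127, 1.164, -0.715]
force: [-0.8, 0.7, -0.5]
width: 0.544
```

```bash
python3 -c "
from h import *
d=chk('s16.png');c,wh,y,s=trayfit(d)
p=c+rot(np.radians(y))@[-.066,.05]
for z in(.12,.016): print(delta(np.r_[p,z],toolR(np.radians(y-90),np.radians(18))))
print(status.observe()['joints'].round(2))"
```

```text
wh [ 83. 276.] rail c [-0.028   0.0013] th 14.38 d_post 0.015 s 0.0403 {'br': array([ 0.0451, -0.1224]), 'fr': array([-0.0324, -0.1423]), 'bl': array([-0.0235,  0.1449]), 'fl': array([-0.101 ,  0.1251])}
tcp in tray [-0.0725  0.0516] z 0.1636 jaw yaw-tray -91.46 F [ 0.2 -0.4  0.2] t 18.0 world [ 6.138e-01 -6.000e-04] 21.28
(array([ 0.0544, -0.0088,  0.002 ]), array([-0.0241,  0.0045,  0.0048]))
(array([ 0.1782, -0.0484,  0.0024]), array([-0.0241,  0.0045,  0.0048]))
[-0.82  0.27  0.9   2.19 -0.63  0.58 -0.69]
```

View pics/zs16.png

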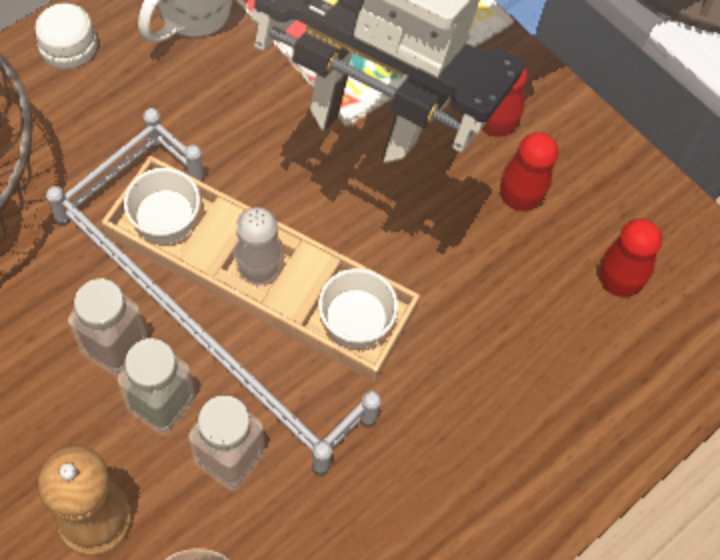

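Request:
step_arm --pt "-0.09 0.03 -0.002 0.002 -0.024 0.0045 0.005" --pt "-0.09 0.06 -0.0105 0.002 -0.024 0.0045 0.005" --pt "-0.09 0.09 -0.02 0.002 -0.024 0.0045 0.005" --pt "-0.09 0.12 -0.0295 0.002 -0.024 0.0045 0.005" --pt "-0.09 0.14 -0.036 0.002 -0.024 0.0045 0.005" --pt "-0.09 0.16 -0.0425 0.002 -0.024 0.0045 0.005" --pt "-0.09 0.174 -0.047 0.002 -0.024 0.0045 0.005" --pt "-0.09 0.174 -0.047 0.002 -0.024 0.0045 0.005" --pt "-0.09 0.174 -0.047 0.002 -0.024 0.0045 0.005"

```text
clock: 18.75
position: [0.5359, 0.0244, 0.0188]
ee_rot: [1.104, 1.176, -0.689]
force: [-0.7, -0.2, 0.5]
width: 0.544
```

```bash
python3 -c "
from h import *
d=chk('s17.png')
from arc import *
rows(18,15,2,-29,141,[1.25*k for k in range(1,10)],3)" | sed 's/np.float64//g'
```

```text
wh [ 86. 277.] rail c [-0.03    0.0004] th 14.44 d_post 0.0129 s 0.0407 {'br': array([ 0.0431, -0.1232]), 'fr': array([-0.0343, -0.1432]), 'bl': array([-0.0257,  0.144 ]), 'fl': array([-0.1031,  0.1241])}
tcp in tray [-0.061   0.0517] z 0.0195 jaw yaw-tray -89.8 F [1.1 0.7 0.1] t 18.8 world [ 0.6119 -0.0018] 21.34
[(0.0027), (0.0057), 0.0, (0.0), (0.0)]
[(0.0054), (0.0114), 0.0, (0.0), (0.0)]
[(0.0082), (0.0171), 0.0, (0.0), (0.0)]
[(0.0094), (0.0207), (-0.0007), (0.0198), (-0.0064)]
[(0.0106), (0.0244), (-0.0014), (0.0396), (-0.0129)]
[(0.0118), (0.0281), (-0.002), (0.0594), (-0.0193)]
[(0.013), (0.0318), (-0.0025), (0.0793), (-0.0258)]
[(0.0142), (0.0355), (-0.0029), (0.0991), (-0.0322)]
[(0.0154), (0.0392), (-0.0032), (0.1189), (-0.0386)]
[(0.0166), (0.043), (-0.0035), (0.1387), (-0.0451)]
[(0.0178), (0.0467), (-0.0036), (0.1585), (-0.0515)]
[(0.019), (0.0504), (-0.0037), (0.1783), (-0.0579)]
```

Request:
step_arm --pt "-0.09 0.0027 0.0057 0 0 0 0" --pt "-0.09 0.0054 0.0114 0 0 0 0" --pt "-0.09 0.0082 0.0171 0 0 0 0" --pt "-0.09 0.0094 0.0207 0 0.0198 -0.0064 0" --pt "-0.09 0.0106 0.0244 0 0.0396 -0.0129 0" --pt "-0.09 0.0118 0.0281 0 0.0594 -0.0193 0" --pt "-0.09 0.013 0.0318 0 0.0793 -0.0258 0" --pt "-0.09 0.0142 0.0355 0 0.0991 -0.0322 0" --pt "-0.09 0.0154 0.0392 0 0.1189 -0.0386 0" --pt "-0.09 0.0166 0.043 0 0.1387 -0.0451 0" --pt "-0.09 0.0178 0.0467 0 0.1585 -0.0515 0"

```text
clock: 19.72
position: [0.5723, 0.0396, 0.0175]
ee_rot: [1.216, 1.087, -0.822]
force: [-4.9, 0.2, 3.1]
width: 0.545
```

```bash
python3 -c "
from h import *
d=chk('s18.png')"
```

```text
wh [ 87. 276.] rail c [-0.0129 -0.0001] th 5.86 d_post 0.0148 s 0.0361 {'br': array([ 0.041 , -0.1333]), 'fr': array([-0.0386, -0.1414]), 'bl': array([0.0128, 0.1413]), 'fl': array([-0.0668,  0.1331])}
tcp in tray [-0.0456  0.0517] z 0.0176 jaw yaw-tray -91.26 F [-2.5 -0.   2.5] t 19.7667 world [ 6.289e-01 -2.000e-04] 12.76
```

View pics/zs18.png

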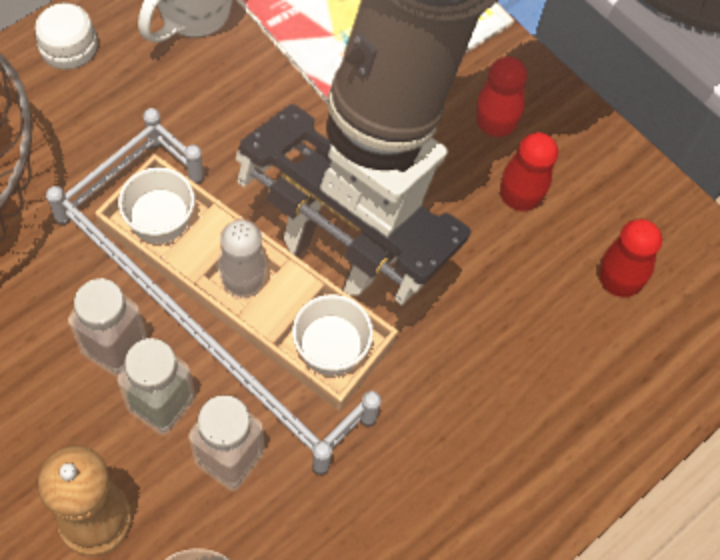

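Request:
step_arm --pt "-0.09 0.0012 0.0036 0.0002 0.0182 -0.0059 0" --pt "-0.09 0.0023 0.0071 0.0004 0.0365 -0.0118 0" --pt "-0.09 0.0035 0.0107 0.0008 0.0547 -0.0178 0" --pt "-0.09 0.0046 0.0143 0.0012 0.0729 -0.0237 0" --pt "-0.09 0.0056 0.0172 0.0015 0.0729 -0.0237 0" --pt "-0.09 0.0062 0.019 0.0017 0.0729 -0.0237 0" --pt "-0.09 0.0062 0.019 0.0017 0.0729 -0.0237 0"

```text
clock: 20.35
position: [0.5889, 0.0409, 0.0175]
ee_rot: [1.265, 1.043, -0.882]
force: [-2.1, 1.1, -0.8]
width: 0.546
```

```bash
python3 -c "
from h import *
d=chk('s19.png')"
```

```text
wh [ 83. 277.] rail c [ 0.0009 -0.005 ] th 0.17 d_post 0.0182 s 0.0362 {'br': array([ 0.0413, -0.1429]), 'fr': array([-0.0387, -0.1432]), 'bl': array([0.0405, 0.1331]), 'fl': array([-0.0395,  0.1328])}
tcp in tray [-0.0484  0.0503] z 0.0175 jaw yaw-tray -90.1 F [-2.4  1.1 -0.1] t 20.4 world [ 0.6432 -0.0035] 7.07
```

View pics/zs19.png

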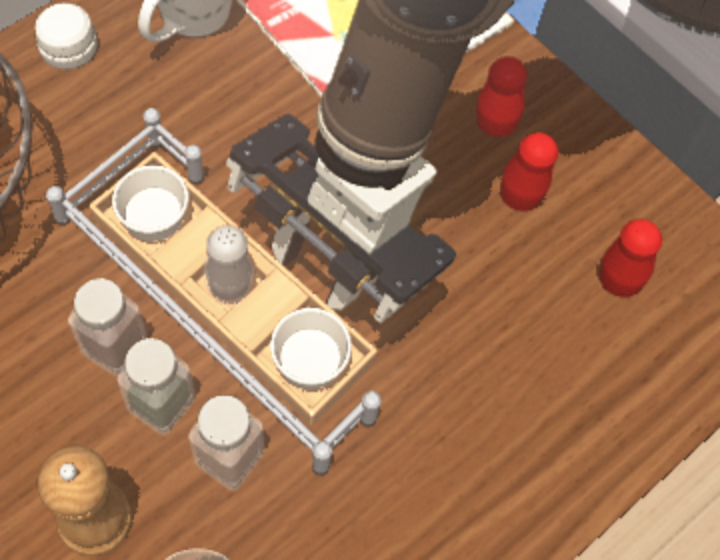

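Request:
step_arm --pt "-0.09 -0.0019 -0.0059 0 0 0 0" --pt "-0.09 -0.0019 -0.0059 0.015 0 0 0" --pt "-0.09 -0.0019 -0.0059 0.03 0 0 0" --pt "-0.09 -0.0019 -0.0059 0.045 0 0 0" --pt "-0.09 -0.0019 -0.0059 0.045 0 0 0" --pt "-0.09 -0.0008 -0.0025 0.045 0 0 0" --pt "-0.09 0.0004 0.001 0.045 0 0 0" --pt "-0.09 0.0012 0.0036 0.045 0 0 0" --pt "-0.09 0.0019 0.006 0.045 0 0 0" --pt "-0.09 0.0025 0.0077 0.045 0 0 0" --pt "-0.09 0.0025 0.0077 0.045 0 0 0"

```text
clock: 21.32
position: [0.5986, 0.0059, 0.0171]
ee_rot: [1.265, 1.044, -0.884]
force: [-5.8, -1.5, 4.6]
width: 0.545
```

```bash
python3 -c "
from h import *
d=chk('s20.png')"
```

```text
wh [ 92. 278.] rail c [ 0.005  -0.0045] th -1.05 d_post 0.0201 s 0.0344 {'br': array([ 0.0425, -0.1432]), 'fr': array([-0.0375, -0.1418]), 'bl': array([0.0475, 0.1327]), 'fl': array([-0.0324,  0.1342])}
tcp in tray [-0.0476  0.0132] z 0.0171 jaw yaw-tray -88.9 F [-5.9 -1.4  5. ] t 21.3667 world [ 0.6472 -0.0025] 5.85
```

View pics/zs20.png

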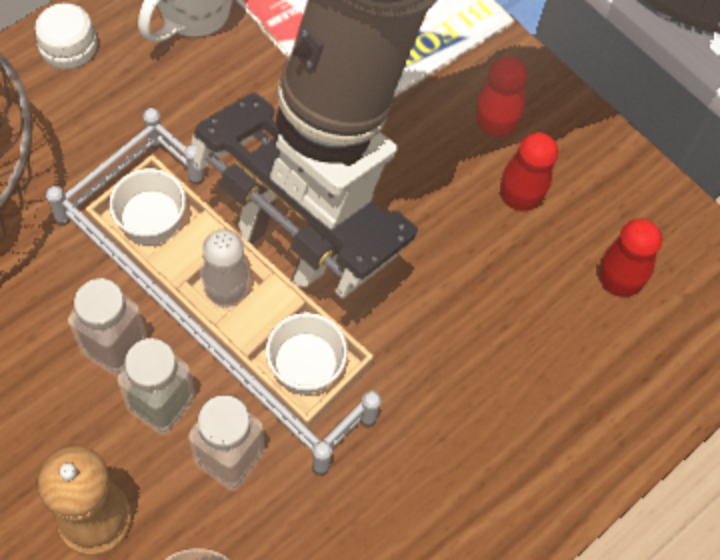

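Request:
step_arm --pt "-0.09 -0.002 -0.006 0 0 0 0" --pt "-0.09 -0.006 -0.018 0 0 0 0" --pt "-0.09 -0.03 -0.018 0 0 0 0" --pt "-0.09 -0.07 -0.018 0 0 0 0" --pt "-0.09 -0.11 -0.018 0 0 0 0" --pt "-0.09 -0.15 -0.018 0 0 0 0" --pt "-0.09 -0.19 -0.018 0 0 0 0" --pt "-0.09 -0.19 -0.018 0 0 0 0"

```text
clock: 22.03
position: [0.5396, -0.0012, 0.1615]
ee_rot: [1.269, 1.04, -0.878]
force: [0.8, 0.6, -0.4]
width: 0.545
```

```bash
python3 -c "
from h import *
d=chk('s21.png');np.savez('s21.npz',**d)
W=cloud(d)
d0=dict(np.load('scene0.npz'))
diff=np.abs(d['pixels'].astype(int)-d0['pixels']).max(-1)
cv2.imwrite('pics/diff.png',(diff>40).astype(np.uint8)*255)"
```

```text
wh [ 88. 278.] rail c [ 0.0086 -0.0046] th -0.01 d_post 0.0256 s 0.0355 {'br': array([ 0.0486, -0.1426]), 'fr': array([-0.0314, -0.1425]), 'bl': array([0.0487, 0.1334]), 'fl': array([-0.0313,  0.1335])}
tcp in tray [-0.11    0.0151] z 0.1599 jaw yaw-tray -89.83 F [ 0.   0.7 -0.7] t 22.0833 world [ 0.6508 -0.0021] 6.89
```

View pics/s21.png

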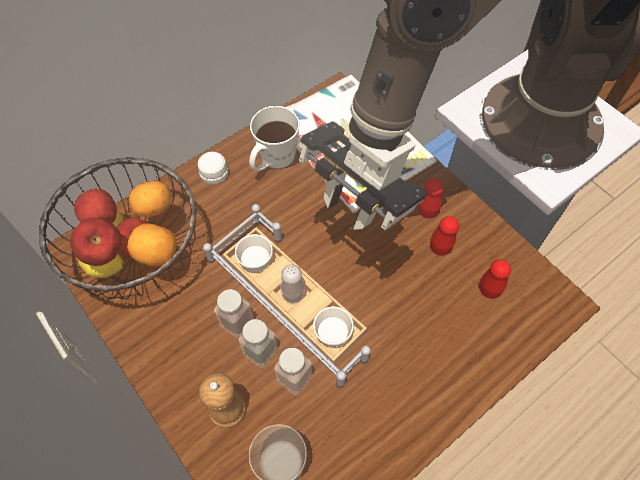

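View pics/diff.png

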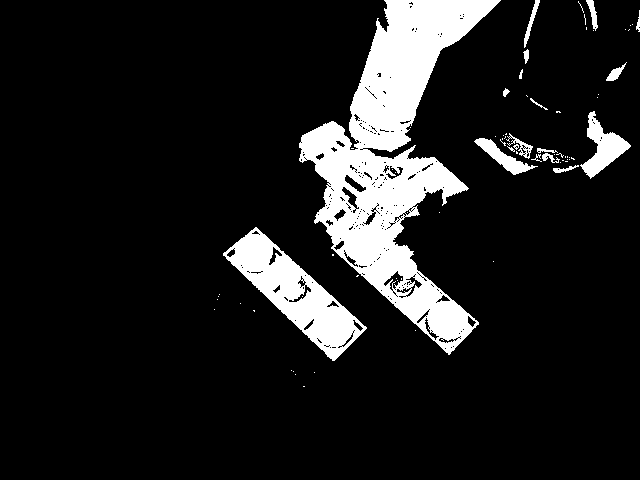

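```bash
python3 -c "
from h import *
d=grab('top','t21.png')
i=cv2.imread('pics/t21.png');cv2.imwrite('pics/zt21.png',cv2.resize(i[140:300,160:400],None,fx=3.3,fy=3.3,interpolation=cv2.INTER_CUBIC))
i=cv2.imread('pics/s21.png');cv2.imwrite('pics/zs21.png',cv2.resize(i[195:395,195:395],None,fx=3,fy=3,interpolation=cv2.INTER_CUBIC))
"
```

```text
(no output)
```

View pics/zt21.png

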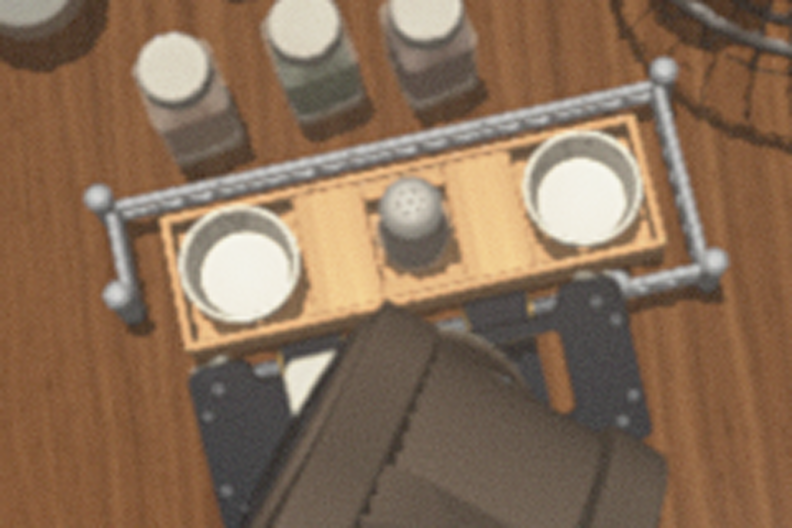

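View pics/zs21.png

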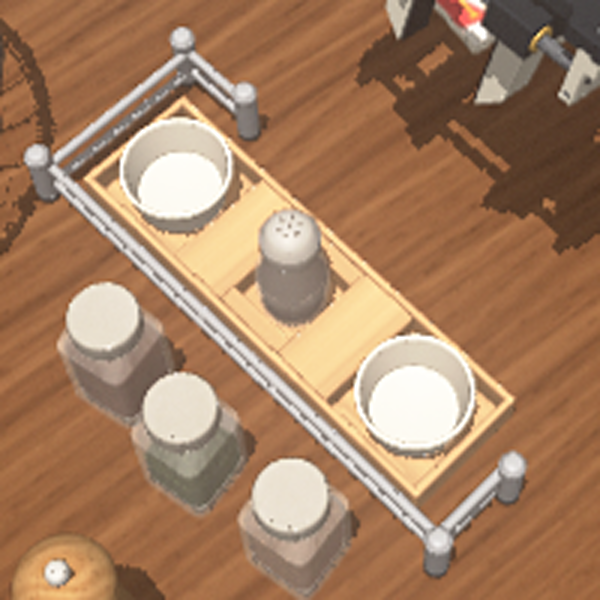

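The tray is in and parallel to the back bar, with about a 5 mm gap. I'll retrace for one more small push of 3–4 mm to snug it along the back.

Request:
step_arm --pt "-0.09 0.04 0 0 0 0 0" --pt "-0.09 0.08 0 0 0 0 0" --pt "-0.09 0.12 0 0 0 0 0" --pt "-0.09 0.15 0 0 0 0 0" --pt "-0.09 0.175 0 0 0 0 0" --pt "-0.09 0.184 0 0 0 0 0" --pt "-0.09 0.187 0.009 0 0 0 0" --pt "-0.09 0.188 0.0145 0 0 0 0" --pt "-0.09 0.189 0.017 0 0 0 0" --pt "-0.09 0.1895 0.0195 0 0 0 0" --pt "-0.09 0.1905 0.022 0 0 0 0" --pt "-0.09 0.1905 0.022 0 0 0 0"

```text
clock: 23.13
position: [0.6027, 0.0059, 0.0184]
ee_rot: [1.266, 1.042, -0.883]
force: [-1.9, -0.4, -2.8]
width: 0.543
```

```bash
python3 -c "
from h import *
d=chk('s22.png')"
```

```text
wh [ 87. 278.] rail c [ 0.0094 -0.004 ] th 0.24 d_post 0.0269 s 0.0353 {'br': array([ 0.05  , -0.1419]), 'fr': array([-0.03  , -0.1422]), 'bl': array([0.0489, 0.1341]), 'fl': array([-0.0311,  0.1338])}
tcp in tray [-0.0476  0.0134] z 0.0184 jaw yaw-tray -90.2 F [-1.6 -1.  -1.1] t 23.1833 world [ 0.6515 -0.0015] 7.14
```

View pics/zs22.png

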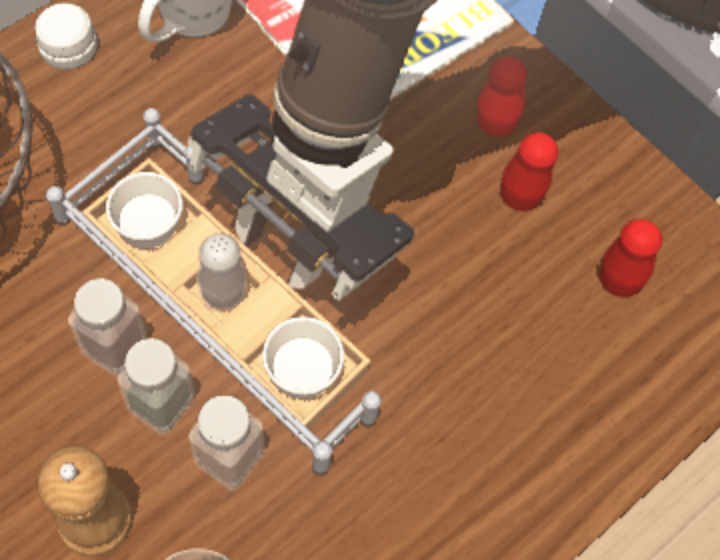

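The tray sits snug along the back, level with the rail. I'll retreat, check and hand in.

Request:
step_arm --pt "-0.09 -0.002 -0.006 0 0 0 0" --pt "-0.09 -0.006 -0.018 0 0 0 0" --pt "-0.09 -0.03 -0.022 0 0 0 0" --pt "-0.09 -0.07 -0.025 0 0 0 0" --pt "-0.09 -0.11 -0.03 0 0 0 0" --pt "-0.09 -0.15 -0.035 0 0 0 0" --pt "-0.09 -0.19 -0.04 0 0 0 0" --pt "-0.09 -0.23 -0.04 0 0 0 0" --pt "-0.09 -0.25 -0.04 0 0 0 0" --pt "-0.09 -0.25 -0.04 0 0 0 0" --pt "-0.09 -0.25 -0.04 0 0 0 0" --pt "-0.09 -0.25 -0.04 0 0 0 0"

```text
clock: 24.18
position: [0.5106, -0.0043, 0.1979]
ee_rot: [1.267, 1.043, -0.882]
force: [-0.5, -0.3, -0.9]
width: 0.546
```

```bash
python3 -c "
from h import *
d=chk('s23.png');t=grab('top','t23.png')
a=cv2.imread('pics/s23.png');b=cv2.imread('pics/t23.png')
cv2.imwrite('pics/23.png',np.hstack([cv2.resize(a[190:390,190:390],None,fx=2,fy=2),cv2.resize(b[130:330,170:370],None,fx=2,fy=2)]))
d0=dict(np.load('scene0.npz'));diff=(np.abs(d['pixels'].astype(int)-d0['pixels']).max(-1)>40)
print('changed px: jars',diff[290:395,200:230].sum(),'mug',diff[105:175,248:298].sum(),'timer',diff[150:185,195:230].sum(),'reds2,3',diff[215:255,430:460].sum(),diff[258:298,478:512].sum())
print(status.observe()['force'],status.observe()['position'])"
```

```text
wh [ 83. 278.] rail c [ 0.0116 -0.0037] th -0.32 d_post 0.028 s 0.0344 {'br': array([ 0.0508, -0.142 ]), 'fr': array([-0.0292, -0.1415]), 'bl': array([0.0524, 0.134 ]), 'fl': array([-0.0276,  0.1345])}
tcp in tray [-0.1426  0.0125] z 0.1977 jaw yaw-tray -89.65 F [-0.1 -0.3 -0.5] t 24.2333 world [ 0.6536 -0.0009] 6.58
changed px: jars 4 mug 0 timer 0 reds2,3 0 1
[0.72623824 0.25771073 0.15554919] [ 0.5105334  -0.00529698  0.19758089]
```

View pics/23.png

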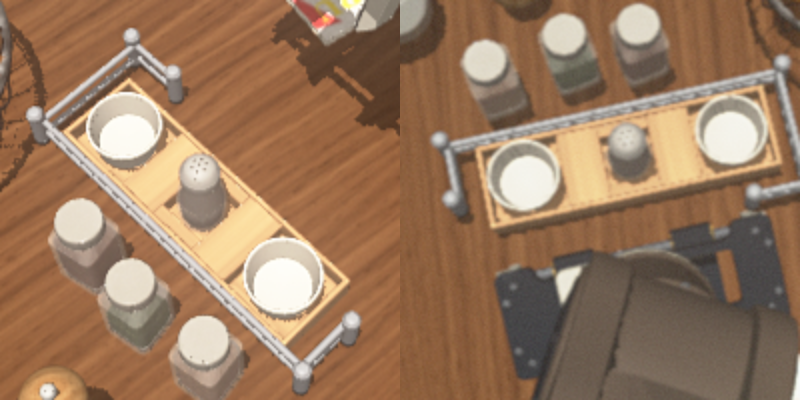

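Both views show the whole tray inside the rail, parallel to and against the back, with dishes and shaker standing and nothing touching the arm.

```bash
python3 -c "
from cell import arm; print(arm.sign_off())"
```

```text
the job is handed in; nothing more can be done
None
```

The loaded tray now lies inside the guard rail, against the back, and I handed the job in at about 24 s of the 58 s limit.

**How it went:**
- I swung the tray to about 24° by pushing its front wall near the right end with the open fingers.
- I then pushed it along its length from the left end until the right end sat about 37 mm behind the front post.
- While I was swinging the left end in, its rear corner came level with the left post. I backed off and pushed the tray about 11 mm further right from the left end.
- I finished swinging the left end in from the front wall, then made two short straight pushes towards the back. The second closed a remaining gap of about 5 mm.

**Last checks:**
- **Position:** The tray is within about 0.3° of parallel to the rail. It is about 4 mm right of the bay's centre, with 13 to 20 mm free at each end.
- **Dishes and shaker:** All are standing in the tray in both camera views.
- **Other items:** The jars, mug, timer and two of the red look-alikes show no change from the first picture. The third red look-alike was not compared at the end, because the gripper partly hid it in the scene view, but the gripper was kept well away from it.
- **Forces:** The tool force readings taken after each move stayed under about 18 N, and the arm was touching nothing at hand-in.

**One disagreement:** My last fit puts the tray's rear wall 1 to 2 mm past the bars' inner face, which isn't physically possible. The two cameras differed by 2 to 3 mm on where the rail is, so I take it as the tray touching, or nearly touching, the back bars.

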